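# Load the bench load cell for its dead-weight check

## Task

Get the bench load cell ready for its dead-weight check: before anything is put on it, settle the load plate on the deck so that its three ball feet sit fully home in the cone, in the groove and on the flat. Slide the stop collar off the end of the weight bar and put it in the grey parts tray, then slide every weight off the bar and set it down on the load plate. Only when all the weights are on the plate, turn the arrest knob clockwise until it clicks over to its other stop, leaving the plate home and the weights on it.

Things in the scene. Friction and masses are not known exactly. Their poses are not given: they have to be found in the camera images.
- plate_handle (a point): Centre of the lifting handle of the loose aluminium load plate (0.55 kg). The handle is a square bar 12 x 12 mm, 86 mm long along x, across the middle of the plate on two posts at x = +-37 mm; this point is 42 mm above the plate's top face, 61 mm above the lowest point of its feet. Axes: x along the bar, y along the plate's long side towards its narrow end, z up.
- load_plate: The load plate: 190 mm (y) x 8 mm thick, 120 mm wide for y = -95 to 30, 84 mm wide for y = 30 to 95, lip 5 mm high. Origin: 61 mm below plate_handle, level with the lowest point of three 16 mm ball feet at (x, y) = (42, -66), (-42, -66) and, under the narrow end, (0, 68) mm. Top face 19 mm above the origin. Room for two weights side by side on each side of the handle.
- deck_home (a point): Point carried by the fixed load cell's deck: where plate_handle is, with the same axes (narrow end to +y), when the plate is fully home; the other way round it cannot seat. The smooth seats centre the balls from about 5 mm off if the plate is let go just above them. Home, the plate's top face is 42 mm below this point. When the knob goes over, the deck sinks by 2 mm.
- cone_seat (a point): Centre of the cone seat's mouth on the deck (22 mm wide, 45 degree sides; outside 32 mm wide, 12 mm high), for the foot at (42, -66); axes as deck_home. The deck is an aluminium table 116 x 176 mm, its top 12 mm below this point.
- groove_seat (a point): Middle of the groove seat on the deck: two 10 mm dowel pins 18 mm apart pointing at the cone, for the foot at (0, 68) under the narrow end. This point is at deck top height.
- flat_seat (a point): Centre of the flat seat on the deck, a disc 28 mm wide and 4 mm high, for the foot at (-42, -66). This point is on its top.
- arrest_knob (a joint): Angle of the arrest knob, rad, growing clockwise as seen from above. 0 = arrested (start), 1.1 = released; a stop at each. An over-centre mechanism inside resists up to 0.55 (about 0.2 N m at the start of the turn), then snaps the knob on to 1.1, where it holds it.
- knob_grip (a point): On the arrest knob's vertical axis, 10 mm below the top of its grip: a black bar 50 mm long (this point's x), 13 mm thick (its y), 32 mm high, on a disc 50 mm wide whose top is 21 mm below this point. x turns with the knob; z up. The knob stands on the load cell's tall end, which is 88 mm high, 92 mm long, 136 mm deep, at the -y end of the deck.
- bar_tip (a point): Centre of the free end of the horizontal weight bar, a steel bar 14 mm in diameter, 125 mm above the bench, on a fixed stand. y points along the bar from the post out through the free end; z up. The post's near face is at y = -196 mm, its top 14 mm above the bar's axis; a foot plate 100 mm wide and 12 mm thick lies on the bench below the bar.
- collar_mid (a point): Centre of the loose stop collar: a dark steel block 42 x 42 mm, 24 mm long along y, 0.12 kg, with a 19 mm bore along y through its centre and a small thumbscrew on top (already slackened) that rises 10 mm above the block. It starts on the bar, outside the weights, hanging upright by the top of its bore.
- parts_tray: Loose open grey plastic tray, outside 100 mm (x) x 140 mm (y) x 28 mm high, walls and floor 3 mm thick. Origin: centre of its underside, z up. Empty at the start.
- weight_0_mid (a point): Centre (half-way up) of a loose steel slab weight: 46 mm wide (x), 24 mm thick (y), 58 mm high (z), 0.4 kg, with a 20 mm bore along y whose centre is 14 mm above this point; it starts hanging upright by the top of its bore on the bar, behind the collar (higher numbers nearer the free end); may be absent.
- weight_1_mid (a point): Centre (half-way up) of a loose steel slab weight: 46 mm wide (x), 24 mm thick (y), 58 mm high (z), 0.4 kg, with a 20 mm bore along y whose centre is 14 mm above this point; it starts hanging upright by the top of its bore on the bar, behind the collar (higher numbers nearer the free end); may be absent.
- weight_2_mid (a point): Centre (half-way up) of a loose steel slab weight: 46 mm wide (x), 24 mm thick (y), 58 mm high (z), 0.4 kg, with a 20 mm bore along y whose centre is 14 mm above this point; it starts hanging upright by the top of its bore on the bar, behind the collar (higher numbers nearer the free end); may be absent.
- weight_3_mid (a point): Centre (half-way up) of a loose steel slab weight: 46 mm wide (x), 24 mm thick (y), 58 mm high (z), 0.4 kg, with a 20 mm bore along y whose centre is 14 mm above this point; it starts hanging upright by the top of its bore on the bar, behind the collar (higher numbers nearer the free end); may be absent.
- multimeter: Yellow multimeter, 150 x 66 x 47 mm: a bystander, leave alone. Origin: centre of its underside.
- hex_keys: Red holder of hex keys, 95 mm: a bystander, leave alone. Origin: centre of its underside.
There are look-alikes about, which are no part of the job. What is shaped like the part that bears weight_1_mid but yellow is not meant.

How it is judged:
By the outcome, as a careful person would: the job done as asked, in the order asked, and still so for the second after the job is handed in, with the robot touching nothing.
Of weight_0, weight_1, weight_2, weight_3 only 3 to 4 are there at a start; the rules pass over those that are not, and their reading is None.
At some moment in a run one of parts_tray, stop_collar, weight_0, weight_1, weight_2, weight_3 may be knocked a few centimetres aside while the robot is not near it.
Once in a run the grip may slacken for a moment while it holds something.
It also fails if it takes over 210 s, if anything falls off the work surface, if the arm or the gripper's body presses on something with over 40 N, if the wrist force passes 120 N, or if a joint passes its speed limit or range.

## Robot

A 6-joint arm with a two-finger parallel gripper is mounted at the origin on a cart in front of the work surface, level with it; the furniture and walls round the work are solid. World frame = base frame: x ahead of the robot, y to its left, z up, the work surface at z = 0. Lengths are in m, angles in rad, forces in N, time in s.
With the tool pointing down it reaches from about 0.25 to 0.775 m from the base axis. Payload 8.9 kg.
Tool frame: the origin (TCP) lies midway between the tips of the shut fingers; the grasp point (between the pads) lies 19 mm behind it; z points along the fingers, y is the line along which they close (so a half turn about z gives the same grasp; the last joint's range is limited). The gripper opens to 85 mm and grips with 20 to 120 N. Pads are 22 mm wide; open, the fingers measure 114 mm over their backs; the gripper's body (76 mm by 85 mm) begins 54 mm behind the grasp point. The pads swing forward as they close: fully open they stand 13 mm farther back than shut.
Start: joints at [1.016, 0.291, -0.153, 1.127, 0, 1.431], TCP at [0.212, 0.48, 0.192] pointing down, gripper open.
Joint ranges: [-2.52, 2.52], [-0.91, 1.74], [-1.3, 1.37], [-1.96, 2.02], [-1.52, 1.47], [-3.14, 3.14]. Speed limits (rad/s): [2.22, 2.22, 2.79, 3.14, 3.14, 3.14].

## Interface

Orientations are given as a rotation vector (axis times angle).
In Python, from rig import ctrl gives the robot as it stands.
- The arm moves only by the tool move_arm, never from a script. Its arguments are lists of equal length, an entry for each row: "linear": the shift along the tool's x, y, z scaled (see below), a list of three; "turn": the turn, a rotation vector about the tool's x, y, z scaled (see below), a list of three; "fingers": the finger opening in mm, from 0 to 85.4. A call has 1 to 8 rows; each row is the pose to reach, as a shift and turn from the pose commanded when the call began, along the tool's axes at that moment; what a row does not reach only later rows make up. The controller multiplies each number of a shift by 0.12 m and each number of a turn by pi/2 rad. A row lasts 1/10 s, in which the tool goes at most 50 mm and 8.59 degrees, less where a joint would pass 70% of its speed; a pose out of reach is approached as far as the arm can. A call with a number of a shift or a turn outside -1 to 1 is refused whole. A call with a gripper value outside its range is refused whole. The fingers move at their own pace and stop on an object; "grip_force" is the grip in N (left out, the last holds). Time passes only in rows, so rows that repeat a pose let the fingers close. It gives the time, the measured TCP pose, the force, the opening and the grip force at its end, in the units of the state.
- ctrl.get_state(): the state, without advancing time (a new reading comes with each control period).
- ctrl.camera(name): name is "scene" or "side" or "wrist"; returns a dict with "img" (420x560x3 uint8, red, green, blue), "intrinsics" (3x3 intrinsics, pixels), "R" (3x3) and "t" (3): a world point X has camera coordinates R X + t; the wrist camera has in their place "hand_eye" (4x4, takes a point from camera to tool coordinates, whose origin is the TCP and whose axes are the flange's). Camera axes: x right, y down, z forward; pixel columns grow to the right and rows downward; lengths in m; the calibration is good to about 2 mm. A picture is of the moment at which its call begins: read the wrist's pose just before it. There is no depth.
- ctrl.hand_in(): hands the job in; it is judged then, once.
Trained networks look in a picture, given as the dict that the camera call returned (one of the last four; its "shot" number tells which), for a name from the list of things; names that differ only in an ending like _2 or _b are one class to them, and where a whole thing is asked for, a point or a joint stands for the part that bears it (a point fixed in the world has none). Each returns a list of dicts, best first, with "confidence" (0 to 1); they miss things now and then, are a little off and sometimes report something else, mostly with a low value. They report only what shows in the picture. A call takes as long as a camera call. They do not tell look-alikes from the thing itself.
- ctrl.regions_of(picture, thing): "mask" (420x560 bool, what is visible of it) and "rect" ([left, top, right, bottom] in pixels, round what is visible of it).
The state is a dict: "time_s": time; "joints": joint angles; "joint_vel": joint speeds; "joint_efforts": joint torques, N m; "eef_pos": TCP position; "eef_rot": TCP orientation; "ft_force": force on the tool from outside, world axes, zero at the start; "torque": the same for the moment, N m; "grip_width": finger opening in m; "finger_force": force on a finger pad.
Only numpy, scipy, OpenCV 4.12 (cv2) and the standard library are available. Lean on these libraries where they do the work, as an engineer would, in place of code of your own. Each camera call takes 0.05 s, during which the arm holds its last target. There are 200 camera calls.

## Working session

There is one attempt and no reset: what is moved stays moved. The work goes in short steps, Python scripts to look and compute and a tool call to move; the robot and the scene stay as the last step left them, time stands still between calls to the robot, and variables do not carry over. Pictures are saved under pics/ and viewed, at most 14 in all, crops included, and the job is handed in when it is done.

Besides the shell and the picture viewer there is one more tool, called after ">>>" as name(argument=value, ...), one argument or row to a line, values as JSON. move_arm: Moves the arm, as the interface text tells. Its arguments: {"type":"object","properties":{"linear":{"type":"array","items":{"type":"array","items":{"type":"number","minimum":-1,"maximum":1}}},"turn":{"type":"array","items":{"type":"array","items":{"type":"number","minimum":-1,"maximum":1}}},"fingers":{"type":"array","items":{"type":"number"}},"grip_force":{"type":"number"}},"required":["linear","turn","fingers"]}

```bash
ls; mkdir -p pics
python3 - <<'E'
from rig import ctrl
import cv2, numpy as np
s=ctrl.get_state(); print(s)
ims=[]
for n in ["scene","side"]:
    p=ctrl.camera(n); print(n,p["intrinsics"].tolist() if hasattr(p["intrinsics"],'tolist') else p["intrinsics"],p["R"],p["t"])
    cv2.imwrite(f"pics/{n}0.png",p["img"][:,:,::-1])
E
```

```text
pics
{'time_s': 0.0, 'joints': array([ 1.01568430e+00,  2.91284797e-01, -1.54102207e-01,  1.12669462e+00,
       -2.60443383e-05,  1.43151825e+00]), 'joint_vel': array([ 2.99957281e-04,  1.15807769e-03, -1.38224215e-04, -2.19672707e-03,
        7.13679326e-05,  1.31554385e-03]), 'joint_efforts': array([-3.74756506e-03, -5.37150514e+01,  3.31363893e+01,  1.61078194e-02,
       -5.14400726e-04,  6.94606292e-07]), 'eef_pos': array([0.21181732, 0.47985426, 0.19163899]), 'eef_rot': array([-6.48409050e-01, -3.07352772e+00,  1.91214105e-03]), 'ft_force': array([-1.03183674,  0.16314714,  0.67323837]), 'torque': array([ 0.05539603, -0.03568138, -0.00903257]), 'finger_force': 0.0, 'grip_width': 0.08546459539607218}
scene [[477.3698672344721, 0.0, 278.97653241219086], [0.0, 477.3698672344721, 214.79675962306854], [0.0, 0.0, 1.0]] [[ 0.82605295 -0.56330107  0.01812253]
 [-0.36524078 -0.55954283 -0.7439832 ]
 [ 0.42922686  0.60795043 -0.66795253]] [-0.41008861  0.26674064  1.13413759]
side [[497.7950085807447, 0.0, 282.27878586718305], [0.0, 497.7950085807447, 209.80892317824478], [0.0, 0.0, 1.0]] [[-0.90527899 -0.4243896   0.01906354]
 [-0.17245185  0.32611089 -0.92946869]
 [ 0.38824002 -0.84471602 -0.3684081 ]] [0.46157773 0.18863547 1.21180619]
```

View pics/scene0.png

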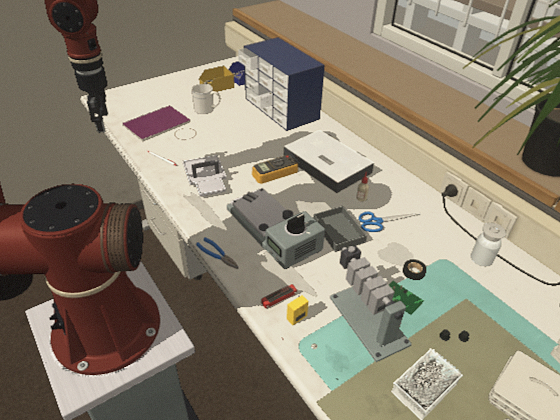

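View pics/side0.png

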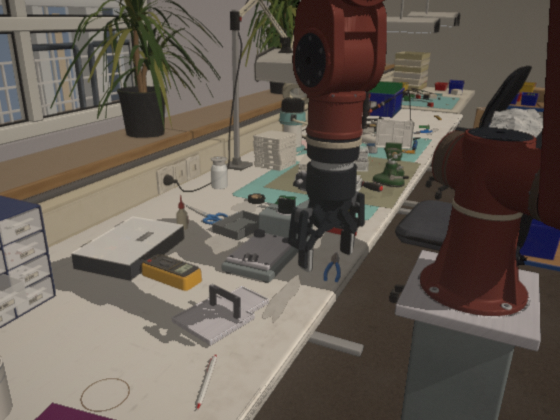

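```bash
cat > lib.py <<'E'
from rig import ctrl
import cv2, numpy as np
from scipy.spatial.transform import Rotation as Rot
def look(name):
    """picture with world->camera R,t filled in (wrist too)"""
    s=ctrl.get_state(); p=ctrl.camera(name)
    if name=="wrist":
        T=np.eye(4); T[:3,:3]=Rot.from_rotvec(s["eef_rot"]).as_matrix(); T[:3,3]=s["eef_pos"]
        C=np.linalg.inv(T@np.array(p["hand_eye"])); p["Rw"],p["tw"]=C[:3,:3],C[:3,3]
    else: p["Rw"],p["tw"]=np.array(p["R"]),np.array(p["t"])
    return p
def proj(p,X):
    c=np.atleast_2d(X)@p["Rw"].T+p["tw"]; u=c@np.array(p["intrinsics"]).T
    return u[:,:2]/u[:,2:]
def at_z(p,uv,z):
    """pixel -> world point on plane height z"""
    uv=np.atleast_2d(uv).astype(float); d=np.c_[uv,np.ones(len(uv))]@np.linalg.inv(np.array(p["intrinsics"])).T@p["Rw"]
    o=-p["Rw"].T@p["tw"]; return o+d*((z-o[2])/d[:,2:])
def find(p,thing,n=3,show=True):
    r=ctrl.regions_of(p,thing)[:n]
    for q in r:
        v,u=np.nonzero(q["mask"]); q["c"]=np.array([u.mean(),v.mean()])
        if show: print(thing,round(q["confidence"],2),np.round(q["rect"]),q["c"].round(1),q["mask"].sum())
    return r
def save(p,name,box=None,k=1):
    im=p["img"][:,:,::-1]
    if box: im=im[box[1]:box[3],box[0]:box[2]]
    cv2.imwrite("pics/"+name,cv2.resize(im,None,fx=k,fy=k,interpolation=cv2.INTER_CUBIC))
def rel(target,yaw_tool_y=None):
    """print move numbers (x/.12) from present measured pose to world TCP target, and the turn about tool z (/(pi/2)) to put tool y along world yaw"""
    s=ctrl.get_state(); R=Rot.from_rotvec(s["eef_rot"]).as_matrix()
    d=R.T@(np.array(target)-s["eef_pos"]); print("lin",(d/.12).round(3),"mm",(d*1e3).round(1))
    if yaw_tool_y is not None:
        for o in (0,np.pi):
            y=np.array([np.cos(yaw_tool_y+o),np.sin(yaw_tool_y+o),0]); z=np.array([0,0,-1.]); T=np.c_[np.cross(y,z),y,z]
            rv=Rot.from_matrix(R.T@T).as_rotvec(); print("turn",(rv/(np.pi/2)).round(3))
    return d
E
python3 - <<'E'
from lib import *
p=look("scene")
for n in ["load_plate","plate_handle","arrest_knob","collar_mid","parts_tray","weight_0_mid"]: find(p,n,5)
save(p,"scene_crop.png",(210,130,430,360),3.4/1.3)
q=look("side")
for n in ["load_plate","plate_handle","arrest_knob","parts_tray"]: find(q,n,3)
s=ctrl.get_state(); print(Rot.from_rotvec(s["eef_rot"]).as_matrix().round(3))
for nm,uv,z in [("plate",(205,178),.02),("knob",(297,222),.12),("collar",(350,255),.125),("tray",(345,228),.0),("post",(390,330),.1)]:print(nm,at_z(p,uv,z).round(3))
E
```

```text
load_plate 0.9 [182. 154. 226. 196.] [205.4 174.6] 1271
plate_handle 0.82 [179. 158. 225. 196.] [205.  174.4] 1250
arrest_knob 0.67 [287. 214. 303. 236.] [295.9 223.8] 254
collar_mid 0.74 [339. 245. 362. 269.] [348.7 254.8] 312
parts_tray 0.86 [315. 205. 369. 250.] [339.8 227.6] 1431
parts_tray 0.55 [367. 285. 392. 311.] [378.5 298.6] 458
weight_0_mid 0.69 [367. 283. 395. 315.] [378.8 298.4] 488
load_plate 0.75 [170. 281. 267. 343.] [220.2 312.7] 3141
plate_handle 0.92 [173. 285. 268. 345.] [220.3 312.6] 3256
arrest_knob 0.59 [279. 197. 296. 215.] [285.5 204.7] 228
parts_tray 0.71 [213. 208. 259. 239.] [237.  224.7] 959
[[-0.915  0.404 -0.   ]
 [ 0.404  0.915  0.   ]
 [ 0.     0.    -1.   ]]
plate [[0.456 0.364 0.02 ]]
knob [[ 0.515 -0.052  0.12 ]]
collar [[ 0.55  -0.222  0.125]]
tray [[ 0.698 -0.049  0.   ]]
post [[ 0.495 -0.421  0.1  ]]
```

View pics/scene_crop.png

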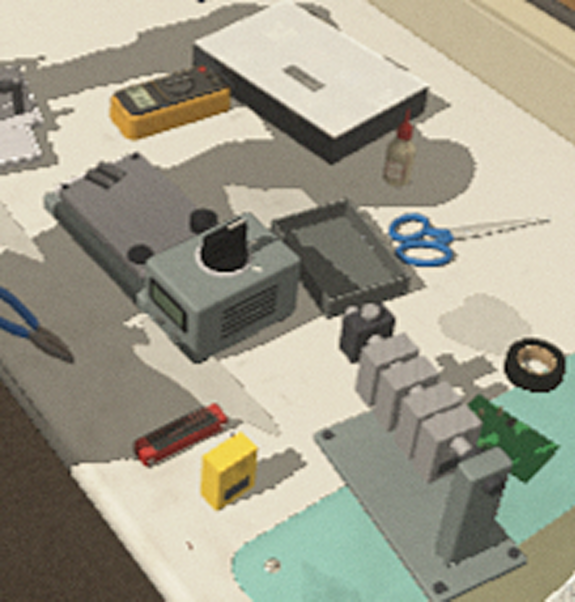

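>>> move_arm(
  linear=[
    [-0.4, 0, -0.2],
    [-0.8, 0, -0.4],
    [-1, 0, -0.5],
    [-1, 0, -0.5],
  ],
  turn=[
    [0, 0, 0],
    [0, 0, 0],
    [0, 0, 0],
    [0, 0, 0],
  ],
  fingers=[85, 85, 85, 85],
)

```text
time_s: 1.1
eef_pos: [0.3258, 0.4313, 0.2541]
eef_rot: [0.653, 3.07, 0.004]
ft_force: [-0.7, -0.0, -0.8]
grip_width: 0.085
finger_force: 0.0
```

>>> move_arm(
  linear=[
    [-0.4, 0, 0],
    [-0.8, 0, 0],
    [-0.9, 0, 0],
    [-0.9, 0, 0],
    [-0.9, 0, 0],
  ],
  turn=[
    [0, 0, 0],
    [0, 0, 0],
    [0, 0, 0],
    [0, 0, 0],
    [0, 0, 0],
  ],
  fingers=[85, 85, 85, 85, 85],
)

```text
time_s: 1.6
eef_pos: [0.4195, 0.3885, 0.2518]
eef_rot: [-0.648, -3.073, 0.001]
ft_force: [0.1, 0.0, 0.1]
grip_width: 0.0853
finger_force: 0.0
```

Run:
```python
from lib import *
p=look("wrist"); print(ctrl.get_state()["eef_pos"],np.array(p["hand_eye"]).round(3))
for n in ["load_plate","plate_handle"]: find(p,n,2)
save(p,"w1.png")
```

```text
[0.41919579 0.3887576  0.2520463 ] [[-0.001 -0.959 -0.282  0.072]
 [ 1.    -0.001  0.     0.   ]
 [-0.    -0.282  0.959 -0.182]
 [ 0.     0.     0.     1.   ]]
load_plate 0.97 [214. 153. 358. 249.] [290.4 203. ] 10506
plate_handle 0.69 [216. 151. 358. 252.] [290.5 203.2] 10427
```

View pics/w1.png

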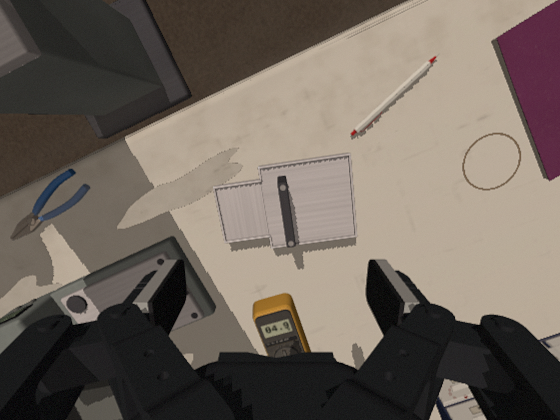

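>>> move_arm(
  linear=[
    [-0.3, -0.3, -0.05],
    [-0.6, -0.6, -0.1],
    [-0.9, -0.9, -0.15],
    [-0.9, -0.9, -0.15],
  ],
  turn=[
    [0, 0, 0],
    [0, 0, 0],
    [0, 0, 0],
    [0, 0, 0],
  ],
  fingers=[85, 85, 85, 85],
)

```text
time_s: 2.15
eef_pos: [0.4771, 0.2424, 0.2712]
eef_rot: [0.653, 3.071, -0.001]
ft_force: [-0.9, 0.8, -0.0]
grip_width: 0.0851
finger_force: 0.0
```

>>> move_arm(
  linear=[
    [-0.3, -0.3, 0],
    [-0.6, -0.6, 0],
    [-0.9, -0.9, 0],
    [-0.9, -0.9, 0],
    [-0.9, -0.9, 0],
  ],
  turn=[
    [0, 0, 0],
    [0, 0, 0],
    [0, 0, 0],
    [0, 0, 0],
    [0, 0, 0],
  ],
  fingers=[85, 85, 85, 85, 85],
)

```text
time_s: 2.65
eef_pos: [0.5308, 0.1034, 0.2701]
eef_rot: [-0.65, -3.073, -0.001]
ft_force: [0.0, 0.7, -0.2]
grip_width: 0.0848
finger_force: 0.0
```

Run:
```python
from lib import *
p=look("wrist"); s=ctrl.get_state(); print(s["eef_pos"],s["joints"].round(2))
for n in ["cone_seat","groove_seat","flat_seat","arrest_knob","parts_tray","load_plate"]: find(p,n,2)
save(p,"w2.png",None,1.4)
import pickle; pickle.dump(p,open("w2.pkl","wb"))
```

```text
[0.53049397 0.10430132 0.27020077] [0.06 0.29 0.05 1.33 0.   0.47]
cone_seat 0.62 [203.  89. 356. 222.] [279.7 155.9] 11593
groove_seat 0.66 [205.  86. 357. 222.] [279.9 155.8] 11481
groove_seat 0.3 [140. 196. 184. 247.] [163.  219.6] 1449
flat_seat 0.97 [200.  87. 354. 221.] [279.5 155.7] 11762
arrest_knob 0.56 [139. 197. 184. 248.] [162.9 219.7] 1506
parts_tray 0.65 [184. 251. 277. 331.] [227.9 288.8] 5522
load_plate 0.82 [376.   0. 538.  90.] [458.4  41.2] 12515
```

View pics/w2.png

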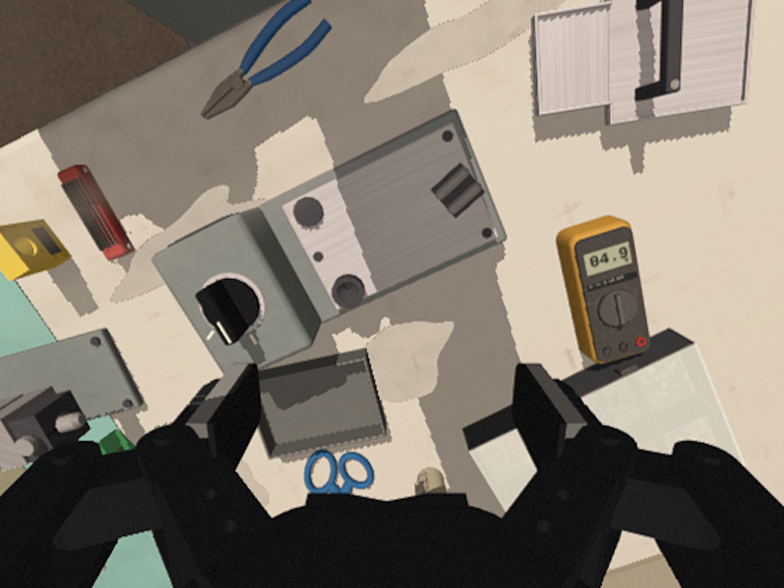

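Run:
```python
import cv2,numpy as np
a=cv2.imread("pics/w1.png")[150:255,210:362]; 
import pickle; p=pickle.load(open("w2.pkl","rb")); b=p["img"][85:225,195:360,::-1]
A=cv2.resize(a,None,fx=2.6,fy=2.6,interpolation=3); B=cv2.resize(b,None,fx=2.4*1.0,fy=2.4,interpolation=3)
h=max(A.shape[0],B.shape[0]); C=np.zeros((h,A.shape[1]+B.shape[1],3),np.uint8); C[:A.shape[0],:A.shape[1]]=A; C[:B.shape[0],A.shape[1]:]=B
print(A.shape,B.shape); cv2.imwrite("pics/c3.png",C)
```

```text
(273, 395, 3) (336, 396, 3)
```

View pics/c3.png

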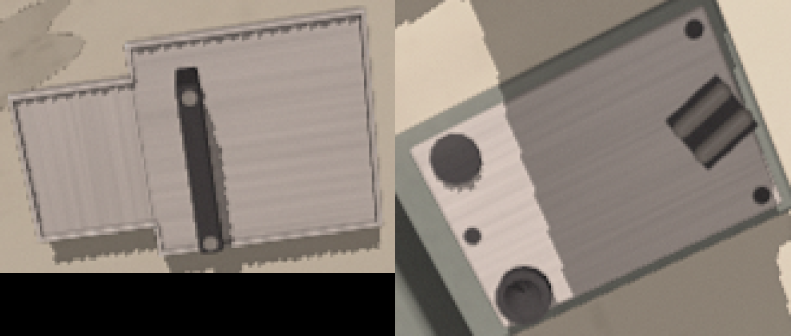

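```bash
cat > m1.py <<'E'
from lib import *
import pickle
from scipy.optimize import least_squares
p=pickle.load(open("w2.pkl","rb"))
# plate
w=dict(p); T=np.eye(4); T[:3,:3]=Rot.from_rotvec([-.648,-3.073,.001]).as_matrix(); T[:3,3]=[0.41919579,0.3887576,0.2520463]
C=np.linalg.inv(T@np.array(p["hand_eye"])); w["Rw"],w["tw"]=C[:3,:3],C[:3,3]
m=at_z(w,[(283.1,187.7),(291.2,243.5)],.067); d=m[1]-m[0]
print("handle",m.round(4),"c",m.mean(0).round(4),"len",np.linalg.norm(d),"yaw of bar",np.degrees(np.arctan2(d[1],d[0])))
# deck
loc=np.array([[42,-66,12],[-42,-66,4],[0,68,7]])*1e-3
px=np.array([(248.3,208.3),(220,150.8),(326.7,135.4)])
def pts(q,L): c,s=np.cos(q[2]),np.sin(q[2]); return L@np.array([[c,s,0],[-s,c,0],[0,0,1]])+[q[0],q[1],q[3]]
r=least_squares(lambda q:(proj(p,pts(q,loc))-px).ravel(),[.55,.1,.1,.05])
print("deck x,y,yaw,h",r.x.round(4),r.fun.round(2))
for h in (.04,.045,.05,.055,.06):
    r=least_squares(lambda q:(proj(p,pts(np.r_[q,h],loc))-px).ravel(),[.55,.1,.1]); print(h,r.x.round(4),r.fun.round(2))
E
python3 m1.py
```

```text
handle [[0.432  0.393  0.067 ]
 [0.5036 0.3733 0.067 ]] c [0.4678 0.3831 0.067 ] len 0.07422497837429363 yaw of bar -15.384616010377457
deck x,y,yaw,h [0.5138 0.1159 0.0286 0.0397] [ 0.07 -0.23 -0.18  0.14  0.11  0.08]
0.04 [0.5138 0.1159 0.0286] [ 0.06 -0.2  -0.21  0.14  0.15  0.06]
0.045 [0.5132 0.1163 0.0285] [-0.16  0.37 -0.79  0.01  0.93 -0.25]
0.05 [0.5127 0.1167 0.0284] [-0.39  0.96 -1.39 -0.12  1.73 -0.57]
0.055 [0.5122 0.1171 0.0283] [-0.62  1.56 -2.   -0.25  2.54 -0.9 ]
0.06 [0.5116 0.1175 0.0281] [-0.86  2.18 -2.62 -0.38  3.38 -1.23]
```

>>> move_arm(
  linear=[
    [0.06, 0.08, 0],
    [0.12, 0.16, 0],
    [0.18, 0.24, 0],
    [0.24, 0.32, 0],
    [0.3, 0.4, 0],
    [0.36, 0.48, 0],
    [0.42, 0.56, 0],
    [0.472, 0.638, 0],
  ],
  turn=[
    [0, 0, -0.09],
    [0, 0, -0.18],
    [0, 0, -0.27],
    [0, 0, -0.36],
    [0, 0, -0.45],
    [0, 0, -0.54],
    [0, 0, -0.63],
    [0, 0, -0.698],
  ],
  fingers=[85, 85, 85, 85, 85, 85, 85, 85],
)

```text
time_s: 3.8
eef_pos: [0.5096, 0.1973, 0.2703]
eef_rot: [-1.058, 2.958, 0.0]
ft_force: [0.3, -0.5, -0.1]
grip_width: 0.085
finger_force: 0.0
```

>>> move_arm(
  linear=[
    [-0.05, 0.1, 0],
    [-0.1, 0.2, 0],
    [-0.15, 0.3, 0],
    [-0.2, 0.4, 0],
    [-0.25, 0.5, 0],
    [-0.3, 0.6, 0],
    [-0.352, 0.711, 0],
    [-0.352, 0.711, 0],
  ],
  turn=[
    [0, 0, -0.09],
    [0, 0, -0.18],
    [0, 0, -0.27],
    [0, 0, -0.36],
    [0, 0, -0.45],
    [0, 0, -0.54],
    [0, 0, -0.63],
    [0, 0, -0.698],
  ],
  fingers=[85, 85, 85, 85, 85, 85, 85, 85],
)

```text
time_s: 4.6
eef_pos: [0.4883, 0.2911, 0.2701]
eef_rot: [-2.446, 1.971, 0.001]
ft_force: [-0.4, -0.5, -0.9]
grip_width: 0.0848
finger_force: 0.0
```

>>> move_arm(
  linear=[
    [-0.1, 0, 0],
    [-0.2, 0, 0],
    [-0.3, 0, 0],
    [-0.4, 0, 0],
    [-0.5, 0, 0],
    [-0.6, 0.01, 0],
    [-0.7, 0.01, 0],
    [-0.793, 0.012, 0],
  ],
  turn=[
    [0, 0, -0.09],
    [0, 0, -0.18],
    [0, 0, -0.27],
    [0, 0, -0.36],
    [0, 0, -0.45],
    [0, 0, -0.54],
    [0, 0, -0.63],
    [0, 0, -0.698],
  ],
  fingers=[85, 85, 85, 85, 85, 85, 85, 85],
)

```text
time_s: 5.4
eef_pos: [0.4677, 0.3831, 0.2702]
eef_rot: [-3.115, 0.41, 0.0]
ft_force: [-1.0, 0.7, -1.0]
grip_width: 0.0847
finger_force: 0.0
```

>>> move_arm(
  linear=[
    [0, 0, 0.3],
    [0, 0, 0.6],
    [0, 0, 0.6],
  ],
  turn=[
    [0, 0, 0],
    [0, 0, 0],
    [0, 0, 0],
  ],
  fingers=[60, 60, 60],
)

```text
time_s: 5.7
eef_pos: [0.4652, 0.3808, 0.1938]
eef_rot: [3.108, -0.418, -0.01]
ft_force: [0.0, 0.6, 0.4]
grip_width: 0.0602
finger_force: 0.0
```

Run:
```python
from lib import *
import pickle
p=look("wrist"); s=ctrl.get_state(); print(s["eef_pos"],s["joints"].round(2))
pickle.dump(p,open("w4.pkl","wb"))
for n in ["load_plate"]: find(p,n,2)
save(p,"w4.png")
rel([.4678,.3831,.042],np.radians(254.6))
print(proj(p,[[.432,.393,.067],[.5036,.3733,.067]]))
```

```text
[0.46653451 0.38150367 0.19679536] [ 0.56  0.44  0.08  1.22  0.   -2.31]
load_plate 0.62 [188. 125. 357. 227.] [266.9 177. ] 14926
load_plate 0.18 [419.   0. 560. 151.] [492.7  72.8] 16100
lin [-0.002 -0.008  1.307] mm [ -0.3  -0.9 156.8]
turn [0.    0.    0.001]
turn [-0.     0.    -1.999]
[[272.50297273 221.74974602]
 [272.34263542 150.97521775]]
```

View pics/w4.png

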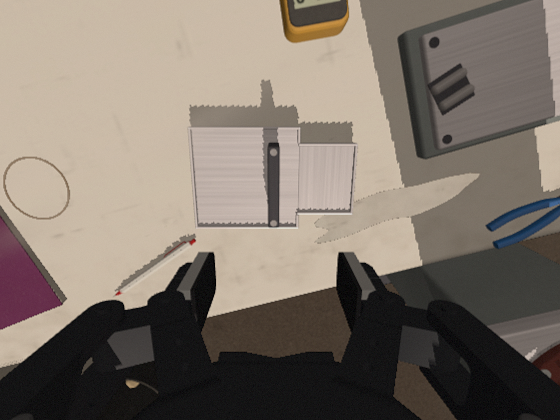

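>>> move_arm(
  linear=[
    [0, 0, 0.35],
    [0, 0, 0.65],
    [0, 0, 0.65],
  ],
  turn=[
    [0, 0, 0],
    [0, 0, 0],
    [0, 0, 0],
  ],
  fingers=[45, 45, 45],
)

```text
time_s: 6.1
eef_pos: [0.4668, 0.3811, 0.1183]
eef_rot: [3.111, -0.42, -0.005]
ft_force: [-0.3, 0.1, 0.4]
grip_width: 0.0451
finger_force: 0.0
```

>>> move_arm(
  linear=[
    [0, 0, 0.3],
    [0, 0, 0.5],
    [0, 0, 0.65],
    [0, 0, 0.65],
    [0, 0, 0.65],
    [0, 0, 0.65],
    [0, 0, 0.65],
    [0, 0, 0.65],
  ],
  turn=[
    [0, 0, 0],
    [0, 0, 0],
    [0, 0, 0],
    [0, 0, 0],
    [0, 0, 0],
    [0, 0, 0],
    [0, 0, 0],
    [0, 0, 0],
  ],
  fingers=[45, 45, 45, 45, 0, 0, 0, 0],
  grip_force=60,
)

```text
time_s: 6.9
eef_pos: [0.4689, 0.3823, 0.0433]
eef_rot: [-3.112, 0.42, -0.002]
ft_force: [-0.4, -0.1, 1.2]
grip_width: 0.0002
finger_force: 0.0
```

>>> move_arm(
  linear=[
    [0, 0, 0],
    [0, 0, 0],
    [0, 0, -0.05],
    [0, 0, -0.1],
  ],
  turn=[
    [0, 0, 0],
    [0, 0, 0],
    [0, 0, 0],
    [0, 0, 0],
  ],
  fingers=[0, 0, 0, 0],
  grip_force=80,
)

```text
time_s: 7.3
eef_pos: [0.4682, 0.3819, 0.0546]
eef_rot: [3.113, -0.42, -0.0]
ft_force: [0.1, 0.5, 0.0]
grip_width: -0.0
finger_force: 0.0
```

Run:
```python
from lib import *
p=look("wrist"); q=look("side"); a=p["img"]; b=q["img"][250:370,140:340]
im=np.zeros((420,790,3),np.uint8); im[:315,:420]=cv2.resize(a,(420,315)); im[:222,420:790]=cv2.resize(b,(370,222),interpolation=3)
cv2.imwrite("pics/c5.png",im[:,:,::-1])
```

```text
(no output)
```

View pics/c5.png

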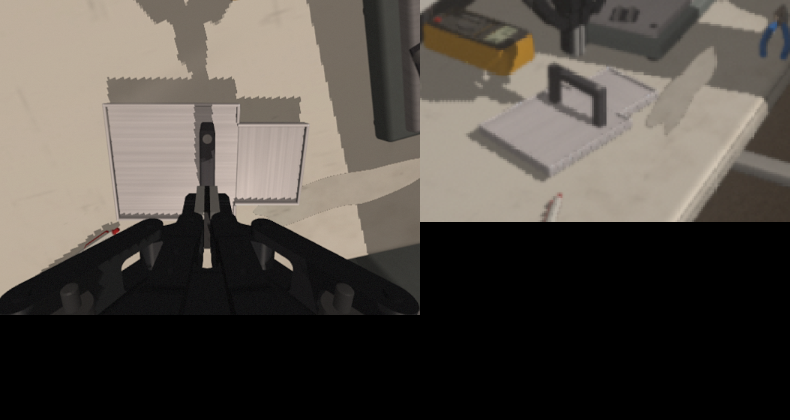

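Run:
```python
from lib import *
for n in ("wrist","side"):
    p=look(n); s=ctrl.get_state(); t=s["eef_pos"]
    print(n,proj(p,[t,t+[0,0,.019],[.432,.393,.067],[.5036,.3733,.067],[.4678,.3831,.061]]).round(1).tolist())
```

```text
wrist [[276.5, 235.1], [276.5, 247.1], [275.6, 298.7], [275.5, 183.4], [275.7, 240.5]]
side [[223.7, 295.9], [223.4, 288.1], [236.0, 297.4], [211.6, 285.0], [223.7, 293.6]]
```

Run:
```python
from lib import *
p=look("wrist"); q=look("side"); a=p["img"][150:350,220:330]; b=q["img"][220:340,170:270]
im=np.zeros((600,790,3),np.uint8); im[:600,:330]=cv2.resize(a,(330,600),interpolation=3); im[:540,335:785]=cv2.resize(b,(450,540),interpolation=3)
cv2.imwrite("pics/c6.png",im[:,:,::-1])
```

```text
(no output)
```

View pics/c6.png

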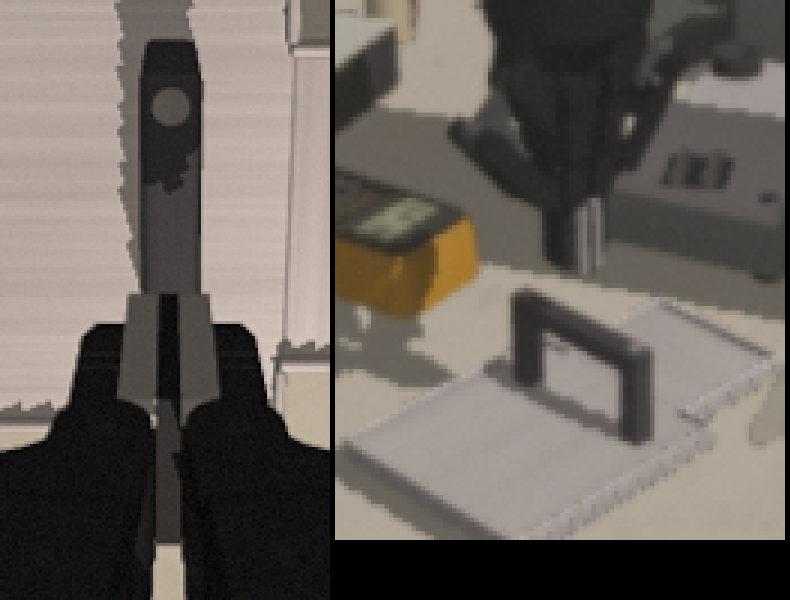

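>>> move_arm(
  linear=[
    [0, 0, -0.08],
    [0, 0, -0.08],
    [0, 0, -0.08],
    [0, 0, 0.24],
    [0, 0, 0.24],
    [0, 0, 0.24],
  ],
  turn=[
    [0, 0, 0],
    [0, 0, 0],
    [0, 0, 0],
    [0, 0, 0],
    [0, 0, 0],
    [0, 0, 0],
  ],
  fingers=[40, 40, 40, 40, 40, 40],
  grip_force=30,
)

```text
time_s: 8.2
eef_pos: [0.4675, 0.3815, 0.0252]
eef_rot: [3.112, -0.42, -0.003]
ft_force: [0.2, 0.1, 0.2]
grip_width: 0.0403
finger_force: 0.0
```

>>> move_arm(
  linear=[
    [0, 0, 0],
    [0, 0, 0],
    [0, 0, 0],
    [0, 0, 0],
    [0, 0, 0],
  ],
  turn=[
    [0, 0, 0],
    [0, 0, 0],
    [0, 0, 0],
    [0, 0, 0],
    [0, 0, 0],
  ],
  fingers=[0, 0, 0, 0, 0],
  grip_force=30,
)

```text
time_s: 8.7
eef_pos: [0.4692, 0.3826, 0.0266]
eef_rot: [-3.112, 0.42, -0.003]
ft_force: [-0.7, 0.6, 7.2]
grip_width: 0.0098
finger_force: 29.9
```

Run:
```python
from lib import *
p=look("wrist"); s=ctrl.get_state(); print(s["eef_pos"],s["grip_width"],s["finger_force"],p["intrinsics"][0])
g=cv2.cvtColor(p["img"],cv2.COLOR_RGB2GRAY); print(g[200:320:6,270:283:3].tolist())
```

```text
[0.4691993  0.38256926 0.02662906] 0.009931986533002543 29.928658604621887 [307.94743469   0.         275.74432358]
[[142, 137, 78, 81, 82], [63, 72, 67, 37, 38], [65, 64, 65, 37, 39], [65, 66, 45, 35, 38], [66, 67, 67, 39, 39], [66, 67, 64, 46, 37], [65, 68, 67, 66, 37], [67, 69, 65, 59, 35], [67, 69, 69, 72, 36], [67, 68, 69, 69, 46], [67, 69, 70, 70, 71], [68, 71, 69, 71, 71], [67, 71, 71, 71, 75], [65, 70, 75, 72, 73], [68, 71, 71, 74, 75], [69, 72, 73, 72, 75], [71, 71, 77, 73, 76], [71, 72, 78, 74, 75], [69, 73, 76, 75, 78], [69, 73, 77, 75, 75]]
```

>>> move_arm(
  linear=[
    [0, 0, 0],
    [0, 0, 0],
    [0, 0, 0],
    [0, 0, 0.15],
    [0, 0, 0.15],
    [0, 0, 0.15],
  ],
  turn=[
    [0, 0, 0],
    [0, 0, 0],
    [0, 0, 0],
    [0, 0, 0],
    [0, 0, 0],
    [0, 0, 0],
  ],
  fingers=[40, 40, 40, 40, 40, 40],
  grip_force=30,
)

```text
time_s: 9.35
eef_pos: [0.4679, 0.3817, 0.0072]
eef_rot: [3.113, -0.42, -0.001]
ft_force: [-0.0, 0.1, -0.0]
grip_width: 0.0401
finger_force: 0.0
```

>>> move_arm(
  linear=[
    [0, 0, 0],
    [0, 0, 0],
    [0, 0, 0],
    [0, 0, 0],
    [0, 0, 0],
    [0, 0, 0],
  ],
  turn=[
    [0, 0, 0],
    [0, 0, 0],
    [0, 0, 0],
    [0, 0, 0],
    [0, 0, 0],
    [0, 0, 0],
  ],
  fingers=[0, 0, 0, 0, 0, 0],
  grip_force=80,
)

```text
time_s: 9.95
eef_pos: [0.4689, 0.3822, 0.0081]
eef_rot: [-3.113, 0.42, -0.002]
ft_force: [-0.8, 0.4, 6.2]
grip_width: 0.0102
finger_force: 78.4
```

>>> move_arm(
  linear=[
    [0, 0, -0.05],
    [0, 0, -0.1],
    [0, 0, -0.3],
    [0, 0, -0.3],
  ],
  turn=[
    [0, 0, 0],
    [0, 0, 0],
    [0, 0, 0],
    [0, 0, 0],
  ],
  fingers=[0, 0, 0, 0],
  grip_force=100,
)

```text
time_s: 10.35
eef_pos: [0.4699, 0.3831, 0.0459]
eef_rot: [-3.111, 0.419, -0.005]
ft_force: [0.3, 0.4, -3.5]
grip_width: 0.0094
finger_force: 98.3
```

Run:
```python
from lib import *
p=look("wrist"); q=look("side"); s=ctrl.get_state(); print(s["eef_pos"],s["ft_force"],s["torque"])
a=p["img"][60:360,150:450]; b=q["img"][200:340,150:290]
im=np.zeros((400,800,3),np.uint8); im[:,:400]=cv2.resize(a,(400,400),interpolation=3); im[:,400:]=cv2.resize(b,(400,400),interpolation=3)
cv2.imwrite("pics/c7.png",im[:,:,::-1])
```

```text
[0.46859612 0.38212869 0.04341911] [ 0.22747001 -1.24594264 -5.74272096] [-0.05886039  0.0467695  -0.03395102]
```

View pics/c7.png

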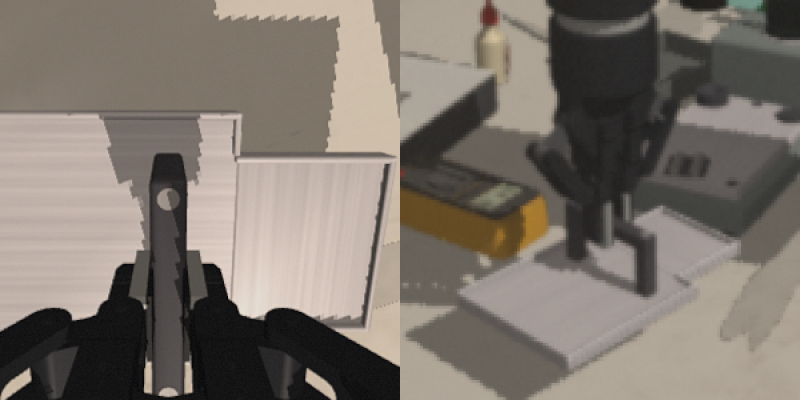

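>>> move_arm(
  linear=[
    [0, 0, -0.3],
    [0, 0, -0.6],
    [0, 0, -1],
    [0, 0, -1],
  ],
  turn=[
    [0, 0, 0],
    [0, 0, 0],
    [0, 0, 0],
    [0, 0, 0],
  ],
  fingers=[0, 0, 0, 0],
  grip_force=110,
)

```text
time_s: 10.85
eef_pos: [0.4712, 0.3839, 0.1686]
eef_rot: [-3.108, 0.419, -0.01]
ft_force: [1.7, 0.0, -4.3]
grip_width: 0.0095
finger_force: 110.8
```

>>> move_arm(
  linear=[
    [0.04, 0.08, 0],
    [0.08, 0.17, 0],
    [0.12, 0.26, 0],
    [0.16, 0.34, 0],
    [0.2, 0.43, 0],
    [0.24, 0.51, 0],
    [0.28, 0.6, 0],
    [0.318, 0.679, 0],
  ],
  turn=[
    [0, 0, 0.075],
    [0, 0, 0.15],
    [0, 0, 0.225],
    [0, 0, 0.3],
    [0, 0, 0.375],
    [0, 0, 0.45],
    [0, 0, 0.53],
    [0, 0, 0.604],
  ],
  fingers=[0, 0, 0, 0, 0, 0, 0, 0],
)

```text
time_s: 11.65
eef_pos: [0.4827, 0.2923, 0.1613]
eef_rot: [2.571, -1.801, -0.002]
ft_force: [-0.7, -1.4, -4.5]
grip_width: 0.0095
finger_force: 109.9
```

>>> move_arm(
  linear=[
    [0.09, 0.02, 0],
    [0.18, 0.03, 0],
    [0.27, 0.05, 0],
    [0.37, 0.07, 0],
    [0.46, 0.09, 0],
    [0.55, 0.1, 0],
    [0.64, 0.12, 0],
    [0.737, 0.138, 0],
  ],
  turn=[
    [0, 0, 0.075],
    [0, 0, 0.15],
    [0, 0, 0.225],
    [0, 0, 0.3],
    [0, 0, 0.375],
    [0, 0, 0.45],
    [0, 0, 0.53],
    [0, 0, 0.604],
  ],
  fingers=[0, 0, 0, 0, 0, 0, 0, 0],
)

```text
time_s: 12.45
eef_pos: [0.4977, 0.204, 0.1614]
eef_rot: [1.465, -2.776, -0.001]
ft_force: [0.8, 0.0, -4.5]
grip_width: 0.0094
finger_force: 109.9
```

>>> move_arm(
  linear=[
    [0.07, -0.06, 0],
    [0.14, -0.13, 0],
    [0.2, -0.19, 0],
    [0.27, -0.26, 0],
    [0.34, -0.32, 0],
    [0.41, -0.39, 0],
    [0.48, -0.45, 0],
    [0.543, -0.518, 0],
  ],
  turn=[
    [0, 0, 0.075],
    [0, 0, 0.15],
    [0, 0, 0.225],
    [0, 0, 0.3],
    [0, 0, 0.375],
    [0, 0, 0.45],
    [0, 0, 0.53],
    [0, 0, 0.603],
  ],
  fingers=[0, 0, 0, 0, 0, 0, 0, 0],
)

```text
time_s: 13.25
eef_pos: [0.5126, 0.1153, 0.1615]
eef_rot: [0.037, -3.139, 0.0]
ft_force: [0.1, 0.1, -4.4]
grip_width: 0.0094
finger_force: 109.9
```

Run:
```python
from lib import *
import pickle
p=look("wrist"); s=ctrl.get_state(); print(s["eef_pos"],s["ft_force"],s["joints"].round(2))
rel([.5138,.1159,.062],np.radians(91.64))
pickle.dump(p,open("w8.pkl","wb"))
# markers on handle relative to tool: expected at handle TCP+.053 -> top +.059
R=Rot.from_rotvec(s["eef_rot"]).as_matrix()
print(proj(p,[s["eef_pos"]+R@[a,0,-.059] for a in (.037,-.037)]))
g=p["img"][:,:,::-1][100:420,180:380]; cv2.imwrite("pics/c8.png",cv2.resize(g,None,fx=1.8,fy=1.8))
```

```text
[0.51306979 0.11383396 0.16151577] [ 1.14687262 -2.83906399 -4.03643422] [ 0.08  0.31 -0.2   1.06 -0.    0.06]
lin [-0.008  0.018  0.829] mm [-1.   2.2 99.5]
turn [-0.001 -0.001 -0.008]
turn [-2.000e-03  1.000e-03  1.992e+00]
[[272.51364946 205.71167451]
 [271.93834109 352.5442186 ]]
```

View pics/c8.png

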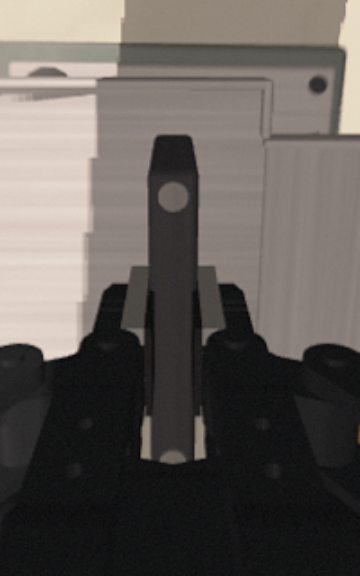

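>>> move_arm(
  linear=[
    [0, 0, 0.2],
    [0, 0, 0.4],
    [0, 0, 0.6],
    [0, 0, 0.6],
    [0, 0, 0.6],
    [0, 0, 0.6],
  ],
  turn=[
    [0, 0, 0],
    [0, 0, 0],
    [0, 0, 0],
    [0, 0, 0],
    [0, 0, 0],
    [0, 0, 0],
  ],
  fingers=[0, 0, 0, 0, 0, 0],
)

```text
time_s: 13.9
eef_pos: [0.5143, 0.116, 0.0923]
eef_rot: [-0.046, 3.14, 0.0]
ft_force: [0.3, -0.3, -3.7]
grip_width: 0.0092
finger_force: 109.8
```

Run:
```python
from lib import *
s=ctrl.get_state(); print(s["eef_pos"],s["ft_force"])
rel([.5130,.1159,.055],np.radians(91.64))
p=look("wrist"); s2=ctrl.get_state(); print(s2["eef_pos"])
g=cv2.cvtColor(p["img"],cv2.COLOR_RGB2GRAY)
h=p["hand_eye"]; C=np.linalg.inv(h); K=np.array(p["intrinsics"])
for a in(.037,-.037):
  c=C@[a,0,-.059,1]; u=K@c[:3]; print(u[:2]/u[2])
print(g[190:226,276].tolist(), g[335:372,276].tolist())
```

```text
[0.51430448 0.11601853 0.09226304] [ 0.25190441 -0.29235879 -3.73985068]
lin [ 0.011 -0.001  0.311] mm [ 1.4 -0.1 37.3]
turn [0.    0.001 0.001]
turn [-1.000e-03  0.000e+00 -1.999e+00]
[0.51452548 0.11599175 0.09245665]
[275.18393398 204.60813133]
[275.33970814 351.6705353 ]
[33, 34, 33, 37, 37, 40, 41, 44, 44, 46, 57, 86, 103, 102, 102, 103, 104, 102, 104, 103, 102, 104, 103, 101, 101, 103, 105, 86, 44, 50, 48, 50, 48, 51, 47, 50] [50, 51, 50, 50, 49, 50, 51, 49, 50, 54, 52, 53, 51, 50, 58, 76, 98, 102, 100, 99, 102, 106, 83, 17, 21, 22, 14, 20, 14, 21, 21, 22, 17, 21, 19, 20, 20]
```

>>> move_arm(
  linear=[
    [0.008, 0, 0.1],
    [0.017, 0, 0.18],
    [0.017, 0, 0.23],
    [0.017, 0, 0.27],
    [0.017, 0, 0.27],
    [0.017, 0, 0.27],
  ],
  turn=[
    [0, 0, 0],
    [0, 0, 0],
    [0, 0, 0],
    [0, 0, 0],
    [0, 0, 0],
    [0, 0, 0],
  ],
  fingers=[0, 0, 0, 0, 0, 0],
)

```text
time_s: 14.55
eef_pos: [0.5116, 0.1158, 0.059]
eef_rot: [0.045, -3.141, 0.0]
ft_force: [0.0, 0.3, -5.0]
grip_width: 0.0093
finger_force: 109.9
```

>>> move_arm(
  linear=[
    [0, 0, 0.01],
    [0, 0, 0.02],
    [0, 0, 0.03],
    [0, 0, 0.03],
  ],
  turn=[
    [0, 0, 0],
    [0, 0, 0],
    [0, 0, 0],
    [0, 0, 0],
  ],
  fingers=[0, 0, 0, 0],
)

```text
time_s: 14.95
eef_pos: [0.5118, 0.1157, 0.0555]
eef_rot: [-0.045, 3.141, -0.0]
ft_force: [0.2, -0.2, -3.5]
grip_width: 0.0095
finger_force: 110.0
```

>>> move_arm(
  linear=[
    [0, 0, 0.01],
    [0, 0, 0.02],
    [0, 0, 0.02],
  ],
  turn=[
    [0, 0, 0],
    [0, 0, 0],
    [0, 0, 0],
  ],
  fingers=[0, 0, 0],
)

```text
time_s: 15.25
eef_pos: [0.5126, 0.1157, 0.0543]
eef_rot: [-0.045, 3.139, -0.0]
ft_force: [-1.7, -0.4, 10.5]
grip_width: 0.0093
finger_force: 112.1
```

>>> move_arm(
  linear=[
    [0, 0, 0.01],
    [0, 0, 0.015],
    [0, 0, 0.015],
  ],
  turn=[
    [0, 0, 0],
    [0, 0, 0],
    [0, 0, 0],
  ],
  fingers=[0, 0, 0],
)

```text
time_s: 15.55
eef_pos: [0.5129, 0.1157, 0.0541]
eef_rot: [-0.045, 3.138, -0.0]
ft_force: [-7.6, -1.7, 29.8]
grip_width: 0.0093
finger_force: 115.0
```

>>> move_arm(
  linear=[
    [0, 0, -0.015],
    [0, 0, -0.025],
    [0, 0, -0.025],
    [0, 0, -0.025],
    [0, 0, -0.025],
    [0, 0, -0.025],
  ],
  turn=[
    [0, 0, 0],
    [0, 0, 0],
    [0, 0, 0],
    [0, 0, 0],
    [0, 0, 0],
    [0, 0, 0],
  ],
  fingers=[0, 0, 40, 40, 40, 40],
)

```text
time_s: 16.15
eef_pos: [0.5115, 0.1158, 0.054]
eef_rot: [0.045, -3.141, -0.0]
ft_force: [-0.7, -0.3, 0.7]
grip_width: 0.0399
finger_force: 0.0
```

>>> move_arm(
  linear=[
    [0, 0, -0.3],
    [0, 0, -0.7],
    [0, 0, -1],
    [0, 0, -1],
    [0, 0, -1],
  ],
  turn=[
    [0, 0, 0],
    [0, 0, 0],
    [0, 0, 0],
    [0, 0, 0],
    [0, 0, 0],
  ],
  fingers=[40, 40, 60, 85, 85],
)

```text
time_s: 16.65
eef_pos: [0.512, 0.1158, 0.1747]
eef_rot: [-0.045, 3.14, 0.0]
ft_force: [-0.4, -0.1, -0.2]
grip_width: 0.0809
finger_force: 0.0
```

>>> move_arm(
  linear=[
    [0.1, 0, -0.1],
    [0.3, 0, -0.3],
    [0.5, 0, -0.5],
    [0.5, 0, -0.5],
    [0.5, 0, -0.5],
  ],
  turn=[
    [0, 0, 0],
    [0, 0, 0],
    [0, 0, 0],
    [0, 0, 0],
    [0, 0, 0],
  ],
  fingers=[85, 85, 85, 85, 85],
)

```text
time_s: 17.15
eef_pos: [0.451, 0.114, 0.2341]
eef_rot: [-0.045, 3.141, -0.0]
ft_force: [0.4, 0.2, 0.0]
grip_width: 0.0846
finger_force: 0.0
```

Run:
```python
from lib import *
import pickle
p=look("wrist"); s=ctrl.get_state(); print(s["eef_pos"],s["ft_force"])
pickle.dump(p,open("w9.pkl","wb"))
find(p,"load_plate",2); find(p,"parts_tray",2); find(p,"arrest_knob",2);find(p,"collar_mid",2);find(p,"weight_0_mid",6)
save(p,"w9.png",None,1.4)
c,sn=np.cos(.0286),np.sin(.0286); Rz=np.array([[c,-sn,0],[sn,c,0],[0,0,1]])
for l in [(37,0,67),(-37,0,67),(42,95,24),(-42,95,24),(60,-95,24),(-60,-95,24)]:
    print(l,(proj(p,np.array([.5138,.1159,.044])+Rz@np.array(l)*1e-3)*1.4).round(1))
```

```text
[0.4511951  0.11397735 0.23351146] [1.03266121 0.05209261 0.14598423]
load_plate 0.71 [192. 184. 356. 282.] [269.6 231.3] 13750
load_plate 0.29 [224. 180. 346. 202.] [311.6 189.2] 1010
parts_tray 0.93 [114. 289. 221. 361.] [190.7 320.8] 2364
arrest_knob 0.8 [112. 218. 161. 276.] [135.1 245.5] 1845
arrest_knob 0.74 [357. 305. 380. 364.] [367.4 335.1] 853
(37, 0, 67) [[385.9 390.3]]
(-37, 0, 67) [[385.8 301.3]]
(42, 95, 24) [[492.5 371. ]]
(-42, 95, 24) [[499.4 279.9]]
(60, -95, 24) [[280.7 389.2]]
(-60, -95, 24) [[270.6 258.9]]
```

View pics/w9.png

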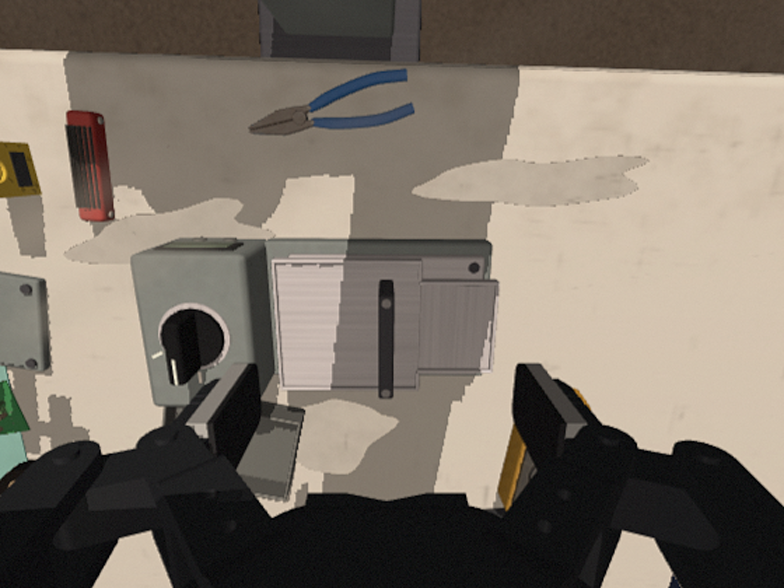

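Run:
```python
from lib import *
p=look("scene")
for n in ["collar_mid","weight_1_mid","parts_tray","arrest_knob"]: find(p,n,6)
c=at_z(p,[(350,252)],.13); 
print(c, at_z(p,[(397,304)],.139), at_z(p,[(210+388/2.615,130+345/2.615),(210+447/2.615,130+420/2.615)],.137))
```

```text
collar_mid 0.68 [339. 248. 361. 268.] [348.3 254.8] 251
weight_1_mid 0.65 [287. 295. 307. 325.] [296.5 309.7] 460
weight_1_mid 0.61 [360. 272. 386. 307.] [371.1 289.3] 475
parts_tray 0.96 [314. 205. 366. 255.] [339.6 228.1] 1439
arrest_knob 0.87 [286. 213. 304. 236.] [295.5 224.2] 296
[[ 0.5528272  -0.21749941  0.13      ]] [[ 0.53003484 -0.39717321  0.139     ]] [[ 0.54318894 -0.25751283  0.137     ]
 [ 0.52797154 -0.34995097  0.137     ]]
```

>>> move_arm(
  linear=[
    [0, -0.15, 0],
    [0, -0.3, 0],
    [0, -0.45, 0],
    [0, -0.6, 0],
    [0, -0.75, -0.1],
    [0, -0.9, -0.15],
  ],
  turn=[
    [0, 0, 0],
    [0, 0, 0],
    [0, 0, 0],
    [0, 0, 0],
    [0, 0, 0],
    [0, 0, 0],
  ],
  fingers=[85, 85, 85, 85, 85, 85],
)

```text
time_s: 18.3
eef_pos: [0.4549, 0.0053, 0.2528]
eef_rot: [-0.045, 3.141, -0.0]
ft_force: [0.4, -0.4, -0.6]
grip_width: 0.0848
finger_force: 0.0
```

>>> move_arm(
  linear=[
    [0, -0.15, 0],
    [0, -0.3, 0],
    [0, -0.45, 0],
    [0, -0.6, 0],
    [0, -0.75, 0],
    [0, -0.9, 0],
  ],
  turn=[
    [0, 0, 0],
    [0, 0, 0],
    [0, 0, 0],
    [0, 0, 0],
    [0, 0, 0],
    [0, 0, 0],
  ],
  fingers=[85, 85, 85, 85, 85, 85],
)

```text
time_s: 18.9
eef_pos: [0.4578, -0.1026, 0.2522]
eef_rot: [-0.045, 3.141, 0.0]
ft_force: [-0.2, -0.4, 0.1]
grip_width: 0.085
finger_force: 0.0
```

>>> move_arm(
  linear=[
    [-0.1, -0.1, 0],
    [-0.2, -0.2, 0],
    [-0.3, -0.3, 0],
    [-0.4, -0.4, 0],
    [-0.5, -0.5, 0],
    [-0.6, -0.6, 0],
    [-0.7, -0.7, 0],
    [-0.8, -0.8, 0],
  ],
  turn=[
    [0, 0, -0.08],
    [0, 0, -0.16],
    [0, 0, -0.25],
    [0, 0, -0.33],
    [0, 0, -0.42],
    [0, 0, -0.5],
    [0, 0, -0.58],
    [0, 0, -0.67],
  ],
  fingers=[85, 85, 85, 85, 85, 85, 85, 85],
)

```text
time_s: 19.7
eef_pos: [0.557, -0.1956, 0.2521]
eef_rot: [1.624, -2.689, -0.0]
ft_force: [0.7, 1.0, 0.3]
grip_width: 0.085
finger_force: 0.0
```

>>> move_arm(
  linear=[
    [0, 0, 0],
    [0, 0, 0],
    [0, 0, 0],
  ],
  turn=[
    [0, 0, -0.07],
    [0, 0, -0.14],
    [0, 0, -0.14],
  ],
  fingers=[85, 85, 85],
)

```text
time_s: 20.0
eef_pos: [0.5566, -0.1952, 0.2519]
eef_rot: [1.904, -2.498, -0.001]
ft_force: [0.0, 0.3, -0.4]
grip_width: 0.0852
finger_force: 0.0
```

Run:
```python
from lib import *
import pickle
p=look("wrist"); s=ctrl.get_state(); print(s["eef_pos"],s["joints"].round(2))
pickle.dump(p,open("w10.pkl","wb"))
for n in ["collar_mid","weight_1_mid","parts_tray"]: find(p,n,6)
```

```text
[ 0.55654636 -0.19514286  0.25207398] [-0.46  0.4   0.16  1.33 -0.   -1.76]
collar_mid 0.58 [254. 146. 300. 177.] [277.3 162.2] 1293
collar_mid 0.48 [185. 238. 267. 335.] [227.  283.6] 6160
weight_1_mid 0.76 [234.  28. 292.  76.] [263.   50.3] 1957
parts_tray 0.73 [188. 238. 264. 337.] [226.4 283.8] 6252
```

Run:
```python
import pickle,cv2
p=pickle.load(open("w10.pkl","rb")); cv2.imwrite("pics/w10.png",cv2.resize(p["img"][0:340,130:430,::-1],None,fx=1.76,fy=1.76,interpolation=3))
```

```text
(no output)
```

View pics/w10.png

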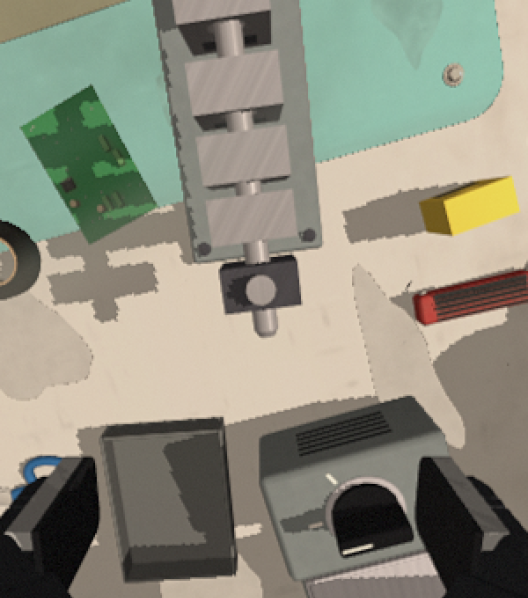

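```bash
cat > m2.py <<'E'
from lib import *
import pickle
p=pickle.load(open("w10.pkl","rb"))
D=lambda L:np.array(L,float)/1.76+[130,0]
b=at_z(p,D([(265,322),(256,250),(247,187),(239,120),(229,38)]),.132)
d=b[-1]-b[0]; print(b.round(4)); 
a=np.polyfit(b[:,1],b[:,0],1); res=b[:,0]-np.polyval(a,b[:,1]); print("slope",a, "yaw bar y deg",np.degrees(np.arctan2(1,a[0])),res.round(4))
tip=at_z(p,D([(265,334)]),.125)[0]; print("tip",tip.round(4))
u=np.array([a[0],1])/np.hypot(a[0],1)
for n,q,z in [("collar screw",(261,290),.1535),("collar blk",(261,288),.1435),("w3",(252,217),.137),("w2",(243,155),.137),("w1",(234,83),.137),("w0",(222,5),.137)]:
    X=at_z(p,D([q]),z)[0]; print(n,X.round(4),"along from tip",round(float((X[:2]-tip[:2])@u),4),"side",round(float((X[:2]-tip[:2])@[u[1],-u[0]]),4))
t=at_z(p,D([(103,432),(222,418),(237,570),(128,578)]),.028); print("tray",t.round(3).tolist(),t.mean(0).round(4),[round(float(np.linalg.norm(t[i]-t[i-1])),3) for i in range(4)])
print(at_z(p,D([(365,530)]),.12))
E
python3 m2.py
```

```text
[[ 0.5494 -0.2023  0.132 ]
 [ 0.5437 -0.2423  0.132 ]
 [ 0.5396 -0.2751  0.132 ]
 [ 0.5347 -0.3076  0.132 ]
 [ 0.5293 -0.3448  0.132 ]]
slope [0.1406836  0.57794521] yaw bar y deg 81.99197881741462 [-0.0001 -0.0002  0.0003  0.0001 -0.0002]
tip [ 0.5516 -0.1939  0.125 ]
collar screw [ 0.5462 -0.2235  0.1535] along from tip -0.03 side -0.0012
collar blk [ 0.5462 -0.2231  0.1435] along from tip -0.0296 side -0.0013
w3 [ 0.5411 -0.2597  0.137 ] along from tip -0.0666 side -0.0012
w2 [ 0.5373 -0.2905  0.137 ] along from tip -0.0976 side -0.0007
w1 [ 0.5325 -0.3238  0.137 ] along from tip -0.1312 side -0.0008
w0 [ 0.5287 -0.3577  0.137 ] along from tip -0.1654 side 0.0002
tray [[0.704, -0.128, 0.028], [0.607, -0.114, 0.028], [0.635, 0.027, 0.028], [0.73, 0.009, 0.028]] [ 0.6692 -0.0518  0.028 ] [0.14, 0.097, 0.144, 0.097]
[[ 0.52262904 -0.04659135  0.12      ]]
```

>>> move_arm(
  linear=[
    [0.08, 0, 0.15],
    [0.16, 0.01, 0.3],
    [0.25, 0.017, 0.5],
    [0.25, 0.017, 0.5],
    [0.25, 0.017, 0.5],
  ],
  turn=[
    [0, 0, -0.04],
    [0, 0, -0.083],
    [0, 0, -0.083],
    [0, 0, -0.083],
    [0, 0, -0.083],
  ],
  fingers=[65, 65, 65, 65, 65],
)

```text
time_s: 20.7
eef_pos: [0.5465, -0.2233, 0.1927]
eef_rot: [-2.059, 2.372, 0.001]
ft_force: [0.8, 0.2, 0.6]
grip_width: 0.0652
finger_force: 0.0
```

Run:
```python
from lib import *
p=look("wrist"); rel([.5466,-.2235,.0765],np.radians(172)); find(p,"collar_mid",2)
print(proj(p,[[.5466,-.2235,.1535]]), p["img"][150:330:10,276].mean(1).round().tolist())
```

```text
lin [0.002 0.004 0.973] mm [  0.2   0.5 116.8]
turn [-0.001 -0.    -0.   ]
turn [-0.e+00  1.e-03  2.e+00]
collar_mid 0.65 [246. 186. 304. 226.] [274.9 207.1] 1934
collar_mid 0.31 [302. 328. 348. 364.] [327.3 345.5] 864
[[275.36695284 215.77945069]] [153.0, 159.0, 154.0, 159.0, 167.0, 70.0, 154.0, 151.0, 163.0, 126.0, 205.0, 204.0, 180.0, 127.0, 63.0, 65.0, 64.0, 109.0]
```

>>> move_arm(
  linear=[
    [0, 0, 0.3],
    [0, 0, 0.6],
    [0, 0, 0.85],
    [0, 0, 0.97],
    [0, 0, 0.97],
    [0, 0, 0.97],
  ],
  turn=[
    [0, 0, 0],
    [0, 0, 0],
    [0, 0, 0],
    [0, 0, 0],
    [0, 0, 0],
    [0, 0, 0],
  ],
  fingers=[65, 65, 65, 65, 65, 65],
)

```text
time_s: 21.4
eef_pos: [0.5476, -0.2236, 0.0771]
eef_rot: [-2.061, 2.37, -0.002]
ft_force: [0.9, 0.2, -0.3]
grip_width: 0.065
finger_force: 0.0
```

>>> move_arm(
  linear=[
    [0, 0, 0],
    [0, 0, 0],
    [0, 0, 0],
    [0, 0, 0],
    [0, 0, 0],
    [0, 0, 0],
  ],
  turn=[
    [0, 0, 0],
    [0, 0, 0],
    [0, 0, 0],
    [0, 0, 0],
    [0, 0, 0],
    [0, 0, 0],
  ],
  fingers=[30, 30, 30, 30, 30, 30],
  grip_force=40,
)

```text
time_s: 22.0
eef_pos: [0.5477, -0.224, 0.0775]
eef_rot: [-2.061, 2.37, -0.004]
ft_force: [0.9, 0.1, 6.1]
grip_width: 0.0414
finger_force: 40.4
```

>>> move_arm(
  linear=[
    [0, 0, -0.02],
    [0, 0, -0.02],
    [0, 0, -0.02],
  ],
  turn=[
    [0, 0, 0],
    [0, 0, 0],
    [0, 0, 0],
  ],
  fingers=[30, 30, 30],
  grip_force=60,
)

```text
time_s: 22.3
eef_pos: [0.5465, -0.2235, 0.0783]
eef_rot: [-2.061, 2.371, -0.0]
ft_force: [-0.3, 0.2, -1.0]
grip_width: 0.0411
finger_force: 60.6
```

>>> move_arm(
  linear=[
    [-0.1, 0, 0],
    [-0.2, 0, 0],
    [-0.3, 0, 0],
    [-0.4, 0, 0],
    [-0.5, 0, 0],
    [-0.6, 0, 0],
    [-0.6, 0, 0],
  ],
  turn=[
    [0, 0, 0],
    [0, 0, 0],
    [0, 0, 0],
    [0, 0, 0],
    [0, 0, 0],
    [0, 0, 0],
    [0, 0, 0],
  ],
  fingers=[30, 30, 30, 30, 30, 30, 30],
)

```text
time_s: 23.0
eef_pos: [0.5567, -0.1503, 0.0782]
eef_rot: [-2.063, 2.369, 0.001]
ft_force: [-0.1, -0.2, -0.6]
grip_width: 0.0412
finger_force: 60.6
```

Run:
```python
from lib import *
rel([.6692,-.0518,.09]); s=ctrl.get_state(); print(s["eef_pos"],s["ft_force"],s["grip_width"])
p=look("scene"); find(p,"parts_tray",2)
p=look("wrist"); find(p,"parts_tray",2); find(p,"collar_mid",2)
```

```text
lin [-0.942 -0.816 -0.098] mm [-113.   -97.9  -11.7]
[ 0.55672733 -0.15034857  0.078237  ] [-0.09032617 -0.21431869 -0.63557829] 0.041226663816855476
parts_tray 0.58 [332. 219. 367. 252.] [351.1 236.3] 540
parts_tray 0.16 [322. 228. 344. 251.] [335.  237.3] 269
parts_tray 0.73 [101. 255. 227. 405.] [147.8 295.5] 4867
collar_mid 0.69 [225. 232. 325. 320.] [275.5 275.1] 8091
collar_mid 0.38 [382. 367. 396. 404.] [388.1 383.7] 288
```

>>> move_arm(
  linear=[
    [0, 0, -0.2],
    [-0.15, -0.14, -0.3],
    [-0.3, -0.27, -0.3],
    [-0.45, -0.4, -0.3],
    [-0.6, -0.54, -0.3],
    [-0.8, -0.68, -0.3],
    [-0.94, -0.81, -0.3],
    [-0.94, -0.81, -0.3],
  ],
  turn=[
    [0, 0, 0],
    [0, 0, 0],
    [0, 0, 0],
    [0, 0, 0],
    [0, 0, 0],
    [0, 0, 0],
    [0, 0, 0],
    [0, 0, 0],
  ],
  fingers=[30, 30, 30, 30, 30, 30, 30, 30],
)

```text
time_s: 24.05
eef_pos: [0.6702, -0.0526, 0.1137]
eef_rot: [-2.063, 2.368, -0.0]
ft_force: [-0.4, -0.8, -1.0]
grip_width: 0.0411
finger_force: 61.1
```

Run:
```python
from lib import *
s=ctrl.get_state(); print(s["eef_pos"],s["grip_width"])
T=np.array([[.704,-.128,.028],[.607,-.114,.028],[.635,.027,.028],[.73,.009,.028]])
for n in ("wrist","side","scene"):
    p=look(n); print(n,proj(p,T).round(0).tolist()); find(p,"parts_tray",2)
rel([.6692,-.0518,-.02])
```

```text
[ 0.67019034 -0.05260095  0.11373788] 0.0411382841113125
wrist [[223.0, 119.0], [340.0, 120.0], [323.0, 274.0], [223.0, 270.0]]
parts_tray 0.86 [217. 123. 338. 252.] [273.6 179.6] 12050
side [[244.0, 210.0], [270.0, 217.0], [239.0, 231.0], [214.0, 223.0]]
parts_tray 0.81 [211. 210. 259. 241.] [234.1 223.6] 765
scene [[366.0, 236.0], [336.0, 247.0], [313.0, 214.0], [342.0, 206.0]]
parts_tray 0.55 [314. 206. 367. 251.] [339.6 227.8] 1488
lin [-0.026 -0.007  1.119] mm [ -3.2  -0.9 134.3]
```

>>> move_arm(
  linear=[
    [0, 0, 0.25],
    [0, 0, 0.5],
    [0, 0, 0.6],
    [0, 0, 0.6],
  ],
  turn=[
    [0, 0, 0],
    [0, 0, 0],
    [0, 0, 0],
    [0, 0, 0],
  ],
  fingers=[30, 30, 30, 30],
)

```text
time_s: 24.75
eef_pos: [0.6668, -0.0541, 0.0407]
eef_rot: [2.059, -2.37, -0.004]
ft_force: [-0.6, 0.1, -0.9]
grip_width: 0.0409
finger_force: 61.1
```

>>> move_arm(
  linear=[
    [0, 0, 0.2],
    [0, 0, 0.35],
    [0, 0, 0.44],
    [0, 0, 0.48],
    [0, 0, 0.48],
  ],
  turn=[
    [0, 0, 0],
    [0, 0, 0],
    [0, 0, 0],
    [0, 0, 0],
    [0, 0, 0],
  ],
  fingers=[30, 30, 30, 30, 30],
)

```text
time_s: 25.25
eef_pos: [0.6688, -0.0541, -0.015]
eef_rot: [-2.061, 2.371, -0.0]
ft_force: [1.0, 0.2, -2.0]
grip_width: 0.0406
finger_force: 61.1
```

>>> move_arm(
  linear=[
    [0, 0, 0.02],
    [0, 0, 0.04],
    [0, 0, 0.04],
    [0, 0, 0.04],
    [0, 0, 0.04],
    [0, 0, 0.04],
    [0, 0, 0.04],
  ],
  turn=[
    [0, 0, 0],
    [0, 0, 0],
    [0, 0, 0],
    [0, 0, 0],
    [0, 0, 0],
    [0, 0, 0],
    [0, 0, 0],
  ],
  fingers=[30, 30, 30, 54, 54, 54, 54],
)

```text
time_s: 25.95
eef_pos: [0.6686, -0.054, -0.02]
eef_rot: [-2.061, 2.371, -0.0]
ft_force: [-0.0, 1.2, 0.2]
grip_width: 0.054
finger_force: 0.0
```

>>> move_arm(
  linear=[
    [0, 0, -0.2],
    [0, 0, -0.4],
    [0, 0, -0.7],
    [0, 0, -1],
    [0, 0, -1],
  ],
  turn=[
    [0, 0, 0],
    [0, 0, 0],
    [0, 0, 0],
    [0, 0, 0],
    [0, 0, 0],
  ],
  fingers=[54, 54, 54, 54, 54],
)

```text
time_s: 26.45
eef_pos: [0.6719, -0.0546, 0.1055]
eef_rot: [-2.058, 2.367, -0.011]
ft_force: [1.0, 0.4, 0.8]
grip_width: 0.0541
finger_force: 0.0
```

>>> move_arm(
  linear=[
    [0, 0, -0.3],
    [0, 0, -0.6],
    [0.2, 0.2, -0.8],
    [0.5, 0.4, -0.8],
    [0.8, 0.6, -0.8],
    [1, 0.8, -0.8],
    [1, 0.8, -0.8],
  ],
  turn=[
    [0, 0, 0],
    [0, 0, 0],
    [0, 0, 0],
    [0, 0, 0],
    [0, 0, 0],
    [0, 0, 0],
    [0, 0, 0],
  ],
  fingers=[65, 65, 65, 65, 65, 65, 65],
)

```text
time_s: 27.15
eef_pos: [0.5539, -0.1617, 0.1958]
eef_rot: [2.057, -2.373, -0.001]
ft_force: [-0.3, 0.4, -0.1]
grip_width: 0.065
finger_force: 0.0
```

Run:
```python
from lib import *
p=look("wrist"); s=ctrl.get_state(); print(s["eef_pos"])
w=find(p,"weight_1_mid",6); find(p,"collar_mid",3)
bx=lambda a:np.array([.5516,-.1939,0])+a*np.array([-.1393,-.9903,0])
for a in (.0666,.0976,.1312,.1654): print(a,bx(a).round(4),proj(p,bx(a)+[0,0,.137]).round(0))
q=look("scene"); find(q,"collar_mid",3); find(q,"weight_1_mid",6); find(q,"parts_tray",1)
print(proj(q,[[.669,-.052,.02],*[bx(a)+[0,0,.108] for a in (.0666,.0976,.1312,.1654)]]).round(0).tolist())
rel([*bx(.0666)[:2],.1],np.radians(172))
```

```text
[ 0.5554986 -0.1606036  0.1958716]
weight_1_mid 0.94 [385.  82. 452. 121.] [418.4 103.7] 1760
weight_1_mid 0.56 [240.   1. 307.  14.] [272.9   5.4] 527
weight_1_mid 0.53 [302. 280. 350. 328.] [324.8 305.5] 1942
collar_mid 0.53 [207. 262. 220. 293.] [213.6 274.6] 254
0.0666 [ 0.5423 -0.2599  0.    ] [[272.  78.]]
0.0976 [ 0.538  -0.2906  0.    ] [[272.  31.]]
0.1312 [ 0.5333 -0.3238  0.    ] [[271. -26.]]
0.1654 [ 0.5286 -0.3577  0.    ] [[271. -89.]]
collar_mid 0.68 [330. 220. 350. 237.] [339.2 226.7] 273
collar_mid 0.17 [231. 196. 265. 238.] [245.  214.8] 255
weight_1_mid 0.67 [362. 274. 386. 304.] [370.7 288.6] 401
weight_1_mid 0.62 [289. 295. 308. 322.] [296.6 309.3] 451
parts_tray 0.78 [315. 204. 366. 250.] [339.9 228.3] 1124
[[339.0, 227.0], [357.0, 271.0], [364.0, 280.0], [373.0, 290.0], [381.0, 301.0]]
lin [0.852 0.008 0.796] mm [102.2   1.   95.5]
turn [0.    0.    0.001]
turn [-0.     0.    -1.999]
```

>>> move_arm(
  linear=[
    [0.3, 0, 0],
    [0.6, 0, 0],
    [0.85, 0.008, 0],
    [0.85, 0.008, 0],
    [0.85, 0.008, 0],
  ],
  turn=[
    [0, 0, 0],
    [0, 0, 0],
    [0, 0, 0],
    [0, 0, 0],
    [0, 0, 0],
  ],
  fingers=[65, 65, 65, 65, 65],
)

```text
time_s: 28.0
eef_pos: [0.5418, -0.2602, 0.1954]
eef_rot: [-2.061, 2.371, 0.001]
ft_force: [0.1, 0.6, 1.0]
grip_width: 0.0648
finger_force: 0.0
```

```bash
cat > wt.py <<'E'
from lib import *
import sys
bx=lambda a:np.array([.5516,-.1939,0])+a*np.array([-.1393,-.9903,0])
A=(.0666,.0976,.1312,.1654)
def corners(a):
    u=np.array([-.1393,-.9903,0]); v=np.array([.9903,-.1393,0])
    return [bx(a)+i*.012*u+j*.023*v+[0,0,.137] for i,j in((1,1),(1,-1),(-1,-1),(-1,1))]
if __name__=="__main__":
    p=look("wrist"); s=ctrl.get_state(); print(s["eef_pos"])
    find(p,"weight_1_mid",6)
    for a in A:
        c=proj(p,corners(a)); print(a,c.min(0).round(),c.max(0).round())
    g=cv2.cvtColor(p["img"],cv2.COLOR_RGB2GRAY); print([int(x) for x in g[0:300:5,255:265].mean(1)])
    a=float(sys.argv[1]); rel([*bx(a)[:2],.058],np.radians(172))
E
python3 wt.py .0666
```

```text
[ 0.54190037 -0.25955937  0.1955119 ]
weight_1_mid 0.85 [243. 111. 307. 146.] [275.7 126.9] 2008
weight_1_mid 0.66 [227.   1. 325. 279.] [275.5  96.9] 11126
weight_1_mid 0.58 [377. 175. 442. 212.] [408.3 195.2] 1861
weight_1_mid 0.18 [201. 294. 244. 365.] [225.4 318.2] 1616
0.0666 [246. 195.] [304. 223.]
0.0976 [245. 156.] [305. 186.]
0.1312 [244. 111.] [306. 144.]
0.1654 [243.  61.] [307.  96.]
[125, 133, 133, 134, 132, 128, 91, 45, 45, 35, 116, 152, 153, 154, 152, 152, 151, 154, 73, 132, 132, 132, 132, 151, 152, 153, 152, 151, 151, 128, 69, 65, 150, 149, 150, 150, 149, 150, 69, 84, 148, 148, 149, 149, 148, 204, 202, 200, 202, 202, 202, 202, 202, 202, 202, 203, 202, 202, 202, 197]
lin [ 0.005 -0.004  1.147] mm [  0.6  -0.5 137.6]
turn [0.    0.    0.001]
turn [-0.     0.    -1.999]
```

>>> move_arm(
  linear=[
    [0, 0, 0.3],
    [0, 0, 0.6],
    [0, 0, 0.6],
    [0, 0, 0.6],
  ],
  turn=[
    [0, 0, 0],
    [0, 0, 0],
    [0, 0, 0],
    [0, 0, 0],
  ],
  fingers=[65, 65, 65, 65],
)

```text
time_s: 28.5
eef_pos: [0.5418, -0.2593, 0.1244]
eef_rot: [2.063, -2.369, -0.001]
ft_force: [-0.6, -0.6, 1.1]
grip_width: 0.065
finger_force: 0.0
```

>>> move_arm(
  linear=[
    [0, 0, 0.3],
    [0, 0, 0.5],
    [0, 0, 0.545],
    [0, 0, 0.545],
    [0, 0, 0.545],
    [0, 0, 0.545],
    [0, 0, 0.545],
    [0, 0, 0.545],
  ],
  turn=[
    [0, 0, 0],
    [0, 0, 0],
    [0, 0, 0],
    [0, 0, 0],
    [0, 0, 0],
    [0, 0, 0],
    [0, 0, 0],
    [0, 0, 0],
  ],
  fingers=[65, 65, 65, 35, 35, 35, 35, 35],
  grip_force=80,
)

```text
time_s: 29.3
eef_pos: [0.543, -0.261, 0.0604]
eef_rot: [-2.061, 2.37, -0.005]
ft_force: [0.7, 1.4, 6.7]
grip_width: 0.045
finger_force: 82.5
```

>>> move_arm(
  linear=[
    [0, 0, -0.025],
    [0, 0, -0.025],
    [0, 0, -0.025],
    [0, 0, -0.025],
  ],
  turn=[
    [0, 0, 0],
    [0, 0, 0],
    [0, 0, 0],
    [0, 0, 0],
  ],
  fingers=[35, 35, 35, 35],
  grip_force=100,
)

```text
time_s: 29.7
eef_pos: [0.5413, -0.2602, 0.0611]
eef_rot: [2.061, -2.371, -0.001]
ft_force: [0.5, 1.1, -3.5]
grip_width: 0.045
finger_force: 102.3
```

>>> move_arm(
  linear=[
    [-0.12, 0, 0],
    [-0.24, 0, 0],
    [-0.36, 0, 0],
    [-0.48, 0, 0],
    [-0.6, 0, 0],
    [-0.72, 0, 0],
    [-0.84, 0, 0],
    [-0.84, 0, 0],
  ],
  turn=[
    [0, 0, 0],
    [0, 0, 0],
    [0, 0, 0],
    [0, 0, 0],
    [0, 0, 0],
    [0, 0, 0],
    [0, 0, 0],
    [0, 0, 0],
  ],
  fingers=[35, 35, 35, 35, 35, 35, 35, 35],
)

```text
time_s: 30.5
eef_pos: [0.5558, -0.1583, 0.0614]
eef_rot: [-2.064, 2.368, 0.001]
ft_force: [-0.2, 0.6, -4.2]
grip_width: 0.0449
finger_force: 102.3
```

>>> move_arm(
  linear=[
    [0, 0, -0.25],
    [0, 0, -0.5],
    [0, 0, -0.8],
    [0, 0, -0.8],
  ],
  turn=[
    [0, 0, 0],
    [0, 0, 0],
    [0, 0, 0],
    [0, 0, 0],
  ],
  fingers=[35, 35, 35, 35],
)

```text
time_s: 30.9
eef_pos: [0.5585, -0.1619, 0.1623]
eef_rot: [-2.059, 2.368, -0.012]
ft_force: [0.8, -0.8, -3.6]
grip_width: 0.0454
finger_force: 103.9
```

>>> move_arm(
  linear=[
    [-0.12, 0.03, 0],
    [-0.24, 0.06, 0],
    [-0.36, 0.09, 0],
    [-0.48, 0.12, 0],
    [-0.6, 0.15, 0],
    [-0.72, 0.18, 0],
    [-0.84, 0.2, 0],
    [-0.922, 0.222, 0],
  ],
  turn=[
    [0, 0, 0.056],
    [0, 0, 0.11],
    [0, 0, 0.17],
    [0, 0, 0.22],
    [0, 0, 0.28],
    [0, 0, 0.335],
    [0, 0, 0.39],
    [0, 0, 0.447],
  ],
  fingers=[35, 35, 35, 35, 35, 35, 35, 35],
)

```text
time_s: 31.7
eef_pos: [0.5442, -0.0465, 0.1565]
eef_rot: [1.115, -2.936, -0.001]
ft_force: [0.6, -0.4, -3.4]
grip_width: 0.0447
finger_force: 103.5
```

>>> move_arm(
  linear=[
    [-0.07, 0.1, 0],
    [-0.14, 0.2, 0],
    [-0.22, 0.3, 0],
    [-0.3, 0.4, 0],
    [-0.37, 0.5, 0],
    [-0.45, 0.6, 0],
    [-0.52, 0.7, 0],
    [-0.561, 0.765, 0],
  ],
  turn=[
    [0, 0, 0.056],
    [0, 0, 0.11],
    [0, 0, 0.17],
    [0, 0, 0.22],
    [0, 0, 0.28],
    [0, 0, 0.335],
    [0, 0, 0.39],
    [0, 0, 0.446],
  ],
  fingers=[35, 35, 35, 35, 35, 35, 35, 35],
)

```text
time_s: 32.5
eef_pos: [0.5332, 0.0668, 0.1566]
eef_rot: [0.04, -3.14, -0.0]
ft_force: [-0.7, -0.6, -4.0]
grip_width: 0.0446
finger_force: 103.4
```

>>> move_arm(
  linear=[
    [0, 0, 0.2],
    [0, 0, 0.3],
    [0, 0, 0.3],
    [0, 0, 0.3],
  ],
  turn=[
    [0, 0, 0],
    [0, 0, 0],
    [0, 0, 0],
    [0, 0, 0],
  ],
  fingers=[35, 35, 35, 35],
)

```text
time_s: 32.9
eef_pos: [0.5335, 0.0658, 0.1213]
eef_rot: [0.045, -3.14, 0.0]
ft_force: [0.7, -0.6, -3.6]
grip_width: 0.0445
finger_force: 103.5
```

```bash
cat > pl.py <<'E'
from lib import *
import sys
def tgt(x,y,z): c,s=np.cos(.0286),np.sin(.0286); return [.5138+c*x-s*y,.1159+s*x+c*y,z]
if __name__=="__main__":
    s=ctrl.get_state(); print(s["eef_pos"],s["ft_force"],s["grip_width"],s["joints"].round(2))
    rel(tgt(float(sys.argv[1])/1e3,float(sys.argv[2])/1e3,.05),np.radians(91.64))
E
python3 pl.py 18 -51
python3 - <<'E'
from lib import *
from pl import tgt
p=look("wrist"); g=cv2.cvtColor(p["img"],cv2.COLOR_RGB2GRAY)
print(proj(p,[tgt(.037,0,.111),tgt(-.037,0,.111)]).round(1)); find(p,"load_plate",1); find(p,"weight_1_mid",3)
h=proj(p,[tgt(0,0,.111)])[0]; r=int(h[1]); print(h,g[r,int(h[0])-25:int(h[0])+25].tolist())
E
```

```text
[0.53346344 0.06579077 0.12128397] [ 0.73113166 -0.63838192 -3.593822  ] 0.04454184818888328 [-0.01  0.36 -0.24  0.97 -0.   -0.04]
lin [ 0.001 -0.003  0.594] mm [ 0.2 -0.3 71.3]
turn [-0.    -0.001 -0.   ]
turn [-1.e-03  0.e+00  2.e+00]
[[349.5 255.6]
 [357.6 145.6]]
load_plate 0.59 [214. 110. 472. 264.] [336.  177.6] 29930
[353.34445246 203.47202502] [141, 141, 141, 141, 141, 142, 140, 140, 143, 141, 141, 141, 146, 122, 63, 35, 38, 46, 54, 53, 56, 55, 54, 55, 56, 56, 54, 52, 54, 53, 53, 56, 53, 46, 40, 131, 143, 142, 139, 140, 140, 139, 140, 139, 141, 142, 130, 130, 139, 142]
```

>>> move_arm(
  linear=[
    [0, 0, 0.2],
    [0, 0, 0.4],
    [0, 0, 0.55],
    [0, 0, 0.59],
    [0, 0, 0.59],
    [0, 0, 0.59],
  ],
  turn=[
    [0, 0, 0],
    [0, 0, 0],
    [0, 0, 0],
    [0, 0, 0],
    [0, 0, 0],
    [0, 0, 0],
  ],
  fingers=[35, 35, 35, 35, 35, 35],
)

```text
time_s: 33.65
eef_pos: [0.5346, 0.066, 0.0517]
eef_rot: [-0.045, 3.14, -0.0]
ft_force: [1.1, 0.4, -3.5]
grip_width: 0.045
finger_force: 103.5
```

>>> move_arm(
  linear=[
    [0, 0, 0.01],
    [0, 0, 0.02],
    [0, 0, 0.02],
  ],
  turn=[
    [0, 0, 0],
    [0, 0, 0],
    [0, 0, 0],
  ],
  fingers=[35, 35, 35],
)

```text
time_s: 33.95
eef_pos: [0.5338, 0.0661, 0.0485]
eef_rot: [-0.045, 3.141, 0.0]
ft_force: [-0.4, 0.5, -3.8]
grip_width: 0.045
finger_force: 103.5
```

>>> move_arm(
  linear=[
    [0, 0, 0.008],
    [0, 0, 0.016],
    [0, 0, 0.016],
  ],
  turn=[
    [0, 0, 0],
    [0, 0, 0],
    [0, 0, 0],
  ],
  fingers=[35, 35, 35],
)

```text
time_s: 34.25
eef_pos: [0.5338, 0.0661, 0.0466]
eef_rot: [-0.045, 3.141, 0.0]
ft_force: [-0.8, -0.5, 1.6]
grip_width: 0.0453
finger_force: 104.4
```

>>> move_arm(
  linear=[
    [0, 0, 0.004],
    [0, 0, 0.008],
    [0, 0, 0.008],
  ],
  turn=[
    [0, 0, 0],
    [0, 0, 0],
    [0, 0, 0],
  ],
  fingers=[35, 35, 35],
)

```text
time_s: 34.55
eef_pos: [0.534, 0.0661, 0.0465]
eef_rot: [-0.045, 3.14, -0.0]
ft_force: [-3.9, -0.7, 12.9]
grip_width: 0.0448
finger_force: 105.9
```

>>> move_arm(
  linear=[
    [0, 0, -0.006],
    [0, 0, -0.006],
    [0, 0, -0.006],
    [0, 0, -0.006],
    [0, 0, -0.006],
    [0, 0, -0.006],
  ],
  turn=[
    [0, 0, 0],
    [0, 0, 0],
    [0, 0, 0],
    [0, 0, 0],
    [0, 0, 0],
    [0, 0, 0],
  ],
  fingers=[35, 52, 52, 52, 52, 52],
)

```text
time_s: 35.15
eef_pos: [0.5336, 0.0661, 0.046]
eef_rot: [0.045, -3.141, 0.0]
ft_force: [0.1, -0.7, 0.1]
grip_width: 0.0519
finger_force: 0.0
```

>>> move_arm(
  linear=[
    [0, 0, -0.2],
    [0, 0, -0.45],
    [0, 0, -0.8],
    [0, 0, -1],
    [0, 0, -1],
  ],
  turn=[
    [0, 0, 0],
    [0, 0, 0],
    [0, 0, 0],
    [0, 0, 0],
    [0, 0, 0],
  ],
  fingers=[52, 52, 52, 52, 52],
)

```text
time_s: 35.65
eef_pos: [0.536, 0.0661, 0.1696]
eef_rot: [-0.045, 3.135, -0.0]
ft_force: [0.5, -0.5, 0.3]
grip_width: 0.0519
finger_force: 0.0
```

```bash
cat > chk.py <<'E'
from lib import *
from pl import tgt
p=look("wrist"); s=ctrl.get_state(); print(s["eef_pos"],s["ft_force"])
find(p,"weight_1_mid",6)
for n,a in (("A",(18,-51)),("B",(-18,-51)),("C",(18,52)),("D",(-18,52))):
    c=proj(p,[tgt((a[0]+i*12)/1e3,(a[1]+j*23)/1e3,.123) for i in(1,-1) for j in (1,-1)]); print(n,c.min(0).round(),c.max(0).round())
print("handle",proj(p,[tgt(.037,0,.111),tgt(-.037,0,.111)]).round(1).tolist())
find(p,"load_plate",1)
E
python3 chk.py
```

```text
[0.53487379 0.06605776 0.16747107] [ 0.4177519  -0.88442628 -0.49946333]
weight_1_mid 0.8 [ 0. 16. 10. 60.] [ 3.6 46.1] 271
A [245. 195.] [305. 224.]
B [243. 147.] [306. 179.]
C [376. 195.] [439. 224.]
D [381. 147.] [447. 179.]
handle [[336.1, 227.4], [341.6, 136.2]]
load_plate 0.92 [223. 107. 437. 237.] [327.1 166.5] 21294
```

>>> move_arm(
  linear=[
    [0, -0.12, -0.2],
    [0, -0.25, -0.2],
    [0, -0.37, -0.2],
    [0, -0.5, -0.2],
    [0, -0.62, -0.2],
    [0, -0.75, -0.2],
    [0.01, -0.87, -0.2],
    [0.016, -0.99, -0.2],
  ],
  turn=[
    [0, 0, -0.056],
    [0, 0, -0.11],
    [0, 0, -0.17],
    [0, 0, -0.22],
    [0, 0, -0.28],
    [0, 0, -0.335],
    [0, 0, -0.39],
    [0, 0, -0.447],
  ],
  fingers=[65, 65, 65, 65, 65, 65, 65, 65],
)

```text
time_s: 36.6
eef_pos: [0.5341, -0.0531, 0.1883]
eef_rot: [1.127, -2.93, -0.003]
ft_force: [0.2, 0.2, 1.1]
grip_width: 0.0647
finger_force: 0.0
```

>>> move_arm(
  linear=[
    [0.08, -0.09, 0],
    [0.16, -0.19, 0],
    [0.24, -0.28, 0],
    [0.32, -0.37, 0],
    [0.41, -0.47, 0],
    [0.49, -0.56, 0],
    [0.57, -0.65, 0],
    [0.651, -0.747, 0],
  ],
  turn=[
    [0, 0, -0.056],
    [0, 0, -0.11],
    [0, 0, -0.17],
    [0, 0, -0.22],
    [0, 0, -0.28],
    [0, 0, -0.335],
    [0, 0, -0.39],
    [0, 0, -0.446],
  ],
  fingers=[65, 65, 65, 65, 65, 65, 65, 65],
)

```text
time_s: 37.4
eef_pos: [0.5359, -0.1718, 0.1883]
eef_rot: [2.065, -2.366, -0.004]
ft_force: [-0.4, -0.3, 0.4]
grip_width: 0.0651
finger_force: 0.0
```

>>> move_arm(
  linear=[
    [0.2, -0.03, 0],
    [0.4, -0.06, 0],
    [0.6, -0.09, 0],
    [0.8, -0.12, 0],
    [0.979, -0.15, 0],
    [0.979, -0.15, 0],
    [0.979, -0.15, 0],
  ],
  turn=[
    [0, 0, 0],
    [0, 0, 0],
    [0, 0, 0],
    [0, 0, 0],
    [0, 0, 0],
    [0, 0, 0],
    [0, 0, 0],
  ],
  fingers=[65, 65, 65, 65, 65, 65, 65],
)

```text
time_s: 38.1
eef_pos: [0.5375, -0.2901, 0.1885]
eef_rot: [2.06, -2.371, -0.004]
ft_force: [0.7, 0.3, -0.2]
grip_width: 0.0646
finger_force: 0.0
```

```bash
python3 wt.py .0976
python3 - <<'E'
from lib import *
p=look("scene"); find(p,"weight_1_mid",6); find(p,"collar_mid",2); find(p,"parts_tray",1)
from pl import tgt
print(proj(p,[tgt(.018,-.051,.095)]))
E
```

```text
[ 0.53774588 -0.28960834  0.18885101]
weight_1_mid 0.93 [247. 147. 305. 187.] [275.1 166.4] 2167
weight_1_mid 0.6 [375. 200. 440. 243.] [407.5 221.9] 1969
0.0666 [246. 233.] [303. 260.]
0.0976 [245. 196.] [304. 225.]
0.1312 [244. 153.] [305. 184.]
0.1654 [243. 105.] [306. 139.]
[135, 136, 137, 136, 136, 138, 136, 121, 120, 116, 130, 131, 131, 129, 128, 100, 63, 67, 66, 144, 147, 148, 148, 147, 147, 148, 128, 128, 126, 124, 66, 147, 147, 147, 148, 146, 146, 48, 68, 66, 145, 145, 146, 146, 145, 144, 201, 198, 198, 197, 197, 198, 198, 199, 198, 199, 199, 199, 199, 199]
lin [ 0.011 -0.003  1.094] mm [  1.3  -0.4 131.2]
turn [0.001 0.001 0.001]
turn [-1.000e-03  1.000e-03 -1.999e+00]
weight_1_mid 0.97 [362. 273. 390. 306.] [371.2 288.5] 385
weight_1_mid 0.59 [286. 297. 305. 321.] [296.5 309.7] 445
weight_1_mid 0.25 [286. 214. 302. 235.] [295.6 223.6] 274
collar_mid 0.65 [233. 184. 297. 230.] [260.3 205.1] 1399
collar_mid 0.64 [331. 218. 347. 237.] [338.4 226.9] 268
parts_tray 0.75 [314. 205. 353. 252.] [334.2 227.4] 837
[[277.28948811 202.2091724 ]]
```

>>> move_arm(
  linear=[
    [0, 0, 0.3],
    [0, 0, 0.55],
    [0, 0, 0.55],
    [0, 0, 0.55],
  ],
  turn=[
    [0, 0, 0],
    [0, 0, 0],
    [0, 0, 0],
    [0, 0, 0],
  ],
  fingers=[65, 65, 65, 65],
)

```text
time_s: 38.8
eef_pos: [0.5383, -0.2901, 0.1246]
eef_rot: [2.062, -2.37, -0.001]
ft_force: [0.3, -0.6, 0.8]
grip_width: 0.0649
finger_force: 0.0
```

>>> move_arm(
  linear=[
    [0, 0, 0.3],
    [0, 0, 0.5],
    [0, 0, 0.54],
    [0, 0, 0.54],
    [0, 0, 0.54],
    [0, 0, 0.54],
    [0, 0, 0.54],
    [0, 0, 0.54],
  ],
  turn=[
    [0, 0, 0],
    [0, 0, 0],
    [0, 0, 0],
    [0, 0, 0],
    [0, 0, 0],
    [0, 0, 0],
    [0, 0, 0],
    [0, 0, 0],
  ],
  fingers=[65, 65, 65, 35, 35, 35, 35, 35],
  grip_force=80,
)

```text
time_s: 39.6
eef_pos: [0.5396, -0.2913, 0.0612]
eef_rot: [-2.061, 2.37, -0.005]
ft_force: [-1.3, 1.1, 7.8]
grip_width: 0.045
finger_force: 82.6
```

>>> move_arm(
  linear=[
    [0, 0, -0.025],
    [0, 0, -0.025],
    [0, 0, -0.025],
    [0, 0, -0.025],
  ],
  turn=[
    [0, 0, 0],
    [0, 0, 0],
    [0, 0, 0],
    [0, 0, 0],
  ],
  fingers=[35, 35, 35, 35],
  grip_force=100,
)

```text
time_s: 40.0
eef_pos: [0.538, -0.2903, 0.0619]
eef_rot: [2.061, -2.371, -0.001]
ft_force: [0.5, 0.6, -3.2]
grip_width: 0.0449
finger_force: 102.2
```

>>> move_arm(
  linear=[
    [-0.13, 0, 0],
    [-0.27, 0, 0],
    [-0.4, 0, 0],
    [-0.54, 0, 0],
    [-0.67, 0, 0],
    [-0.8, 0, 0],
    [-0.93, 0, 0],
    [-1, 0, 0],
  ],
  turn=[
    [0, 0, 0],
    [0, 0, 0],
    [0, 0, 0],
    [0, 0, 0],
    [0, 0, 0],
    [0, 0, 0],
    [0, 0, 0],
    [0, 0, 0],
  ],
  fingers=[35, 35, 35, 35, 35, 35, 35, 35],
)

```text
time_s: 40.8
eef_pos: [0.5552, -0.1698, 0.0623]
eef_rot: [-2.063, 2.369, 0.0]
ft_force: [0.5, -0.4, -4.0]
grip_width: 0.0449
finger_force: 102.4
```

```bash
python3 pl.py -18 -51
```

```text
[ 0.55515265 -0.16984759  0.06228143] [ 0.49911467 -0.40203534 -4.0306294 ] 0.044882311545647854 [-0.42  0.49 -0.2   0.87  0.   -1.86]
lin [-1.867  0.747  0.103] mm [-224.    89.6   12.3]
turn [0.    0.    0.894]
turn [-0.     0.    -1.106]
```

>>> move_arm(
  linear=[
    [0, 0, -0.25],
    [0, 0, -0.5],
    [0, 0, -0.8],
    [0, 0, -0.8],
  ],
  turn=[
    [0, 0, 0],
    [0, 0, 0],
    [0, 0, 0],
    [0, 0, 0],
  ],
  fingers=[35, 35, 35, 35],
)

```text
time_s: 41.2
eef_pos: [0.5579, -0.1728, 0.1631]
eef_rot: [-2.059, 2.368, -0.012]
ft_force: [0.4, -0.5, -3.0]
grip_width: 0.0448
finger_force: 103.9
```

>>> move_arm(
  linear=[
    [-0.12, 0.05, 0],
    [-0.24, 0.09, 0],
    [-0.36, 0.14, 0],
    [-0.48, 0.19, 0],
    [-0.6, 0.24, 0],
    [-0.72, 0.28, 0],
    [-0.84, 0.33, 0],
    [-0.936, 0.375, 0],
  ],
  turn=[
    [0, 0, 0.056],
    [0, 0, 0.11],
    [0, 0, 0.17],
    [0, 0, 0.22],
    [0, 0, 0.28],
    [0, 0, 0.335],
    [0, 0, 0.39],
    [0, 0, 0.447],
  ],
  fingers=[35, 35, 35, 35, 35, 35, 35, 35],
)

```text
time_s: 42.0
eef_pos: [0.5254, -0.0532, 0.1574]
eef_rot: [1.115, -2.936, -0.001]
ft_force: [-0.2, -0.6, -3.0]
grip_width: 0.0447
finger_force: 103.4
```

>>> move_arm(
  linear=[
    [-0.06, 0.11, 0],
    [-0.12, 0.22, 0],
    [-0.18, 0.34, 0],
    [-0.24, 0.45, 0],
    [-0.3, 0.56, 0],
    [-0.36, 0.67, 0],
    [-0.42, 0.78, 0],
    [-0.472, 0.891, 0],
  ],
  turn=[
    [0, 0, 0.056],
    [0, 0, 0.11],
    [0, 0, 0.17],
    [0, 0, 0.22],
    [0, 0, 0.28],
    [0, 0, 0.335],
    [0, 0, 0.39],
    [0, 0, 0.446],
  ],
  fingers=[35, 35, 35, 35, 35, 35, 35, 35],
)

```text
time_s: 42.8
eef_pos: [0.4965, 0.064, 0.1575]
eef_rot: [0.039, -3.141, 0.0]
ft_force: [0.3, -0.5, -4.9]
grip_width: 0.0451
finger_force: 103.4
```

>>> move_arm(
  linear=[
    [0, 0, 0],
    [0, 0, 0],
    [0, 0, 0],
  ],
  turn=[
    [0, 0, 0],
    [0, 0, 0],
    [0, 0, 0],
  ],
  fingers=[35, 35, 35],
)

```text
time_s: 43.1
eef_pos: [0.4971, 0.0628, 0.158]
eef_rot: [0.047, -3.141, 0.001]
ft_force: [0.1, 0.2, -4.3]
grip_width: 0.045
finger_force: 103.4
```

```bash
python3 pl.py -18 -51;  python3 chk.py
python3 - <<'E'
from lib import *
p=look("scene"); find(p,"weight_1_mid",6)
E
```

```text
[0.49713757 0.06279507 0.15798509] [ 0.11373163  0.20716893 -4.25846003] 0.045025207191076506 [-0.02  0.27 -0.28  1.03 -0.   -0.05]
lin [-0.002  0.014  0.9  ] mm [ -0.2   1.6 108. ]
turn [-0.    -0.     0.001]
turn [ 0.    -0.    -1.999]
[0.49714321 0.06275622 0.15804251] [-0.43225553  0.54958868 -3.54825319]
weight_1_mid 0.65 [  0.  50.  14. 101.] [ 4.4 82.5] 398
weight_1_mid 0.22 [ 34.  15.  81. 126.] [56.9 69.6] 3667
weight_1_mid 0.21 [  0. 176.  21. 262.] [  9.9 219.2] 1703
A [247. 248.] [308. 276.]
B [246. 203.] [309. 234.]
C [379. 248.] [442. 277.]
D [384. 203.] [450. 234.]
handle [[338.7, 276.8], [344.4, 189.9]]
load_plate 0.68 [225. 151. 441. 268.] [336.2 202.6] 17741
weight_1_mid 0.95 [357. 275. 387. 306.] [371.4 288.7] 429
weight_1_mid 0.45 [233. 180. 299. 229.] [259.8 205.2] 1388
```

>>> move_arm(
  linear=[
    [0, 0.014, 0.25],
    [0, 0.014, 0.5],
    [0, 0.014, 0.7],
    [0, 0.014, 0.85],
    [0, 0.014, 0.9],
    [0, 0.014, 0.9],
    [0, 0.014, 0.9],
  ],
  turn=[
    [0, 0, 0],
    [0, 0, 0],
    [0, 0, 0],
    [0, 0, 0],
    [0, 0, 0],
    [0, 0, 0],
    [0, 0, 0],
  ],
  fingers=[35, 35, 35, 35, 35, 35, 35],
)

```text
time_s: 44.05
eef_pos: [0.4976, 0.0649, 0.051]
eef_rot: [-0.045, 3.14, -0.0]
ft_force: [0.5, -0.5, -3.2]
grip_width: 0.0445
finger_force: 103.5
```

>>> move_arm(
  linear=[
    [0, 0, 0.006],
    [0, 0, 0.012],
    [0, 0, 0.012],
  ],
  turn=[
    [0, 0, 0],
    [0, 0, 0],
    [0, 0, 0],
  ],
  fingers=[35, 35, 35],
)

```text
time_s: 44.35
eef_pos: [0.4973, 0.065, 0.0492]
eef_rot: [-0.045, 3.14, -0.0]
ft_force: [0.1, 0.2, -3.3]
grip_width: 0.045
finger_force: 103.5
```

>>> move_arm(
  linear=[
    [0, 0, 0.004],
    [0, 0, 0.008],
    [0, 0, 0.008],
  ],
  turn=[
    [0, 0, 0],
    [0, 0, 0],
    [0, 0, 0],
  ],
  fingers=[35, 35, 35],
)

```text
time_s: 44.65
eef_pos: [0.4969, 0.065, 0.0478]
eef_rot: [0.045, -3.141, -0.0]
ft_force: [0.8, -0.7, -4.4]
grip_width: 0.045
finger_force: 103.5
```

>>> move_arm(
  linear=[
    [0, 0, 0.004],
    [0, 0, 0.008],
    [0, 0, 0.008],
  ],
  turn=[
    [0, 0, 0],
    [0, 0, 0],
    [0, 0, 0],
  ],
  fingers=[35, 35, 35],
)

```text
time_s: 44.95
eef_pos: [0.497, 0.065, 0.0473]
eef_rot: [-0.045, 3.141, 0.0]
ft_force: [-2.9, 0.5, 4.0]
grip_width: 0.0448
finger_force: 104.9
```

>>> move_arm(
  linear=[
    [0, 0, 0.003],
    [0, 0, 0.003],
    [0, 0, 0.003],
  ],
  turn=[
    [0, 0, 0],
    [0, 0, 0],
    [0, 0, 0],
  ],
  fingers=[35, 35, 35],
)

```text
time_s: 45.25
eef_pos: [0.4971, 0.065, 0.0473]
eef_rot: [-0.045, 3.141, -0.0]
ft_force: [-3.4, -0.5, 8.7]
grip_width: 0.0447
finger_force: 105.4
```

>>> move_arm(
  linear=[
    [0, 0, -0.008],
    [0, 0, -0.008],
    [0, 0, -0.008],
    [0, 0, -0.008],
    [0, 0, -0.008],
    [0, 0, -0.008],
  ],
  turn=[
    [0, 0, 0],
    [0, 0, 0],
    [0, 0, 0],
    [0, 0, 0],
    [0, 0, 0],
    [0, 0, 0],
  ],
  fingers=[35, 52, 52, 52, 52, 52],
)

```text
time_s: 45.85
eef_pos: [0.497, 0.065, 0.0475]
eef_rot: [-0.045, 3.141, -0.0]
ft_force: [0.4, 0.1, -0.2]
grip_width: 0.0519
finger_force: 0.0
```

>>> move_arm(
  linear=[
    [0, 0, -0.2],
    [0, 0, -0.45],
    [0, 0, -0.8],
    [0, 0, -1],
    [0, 0, -1],
  ],
  turn=[
    [0, 0, 0],
    [0, 0, 0],
    [0, 0, 0],
    [0, 0, 0],
    [0, 0, 0],
  ],
  fingers=[52, 52, 52, 52, 52],
)

```text
time_s: 46.35
eef_pos: [0.4993, 0.065, 0.1709]
eef_rot: [-0.045, 3.135, -0.0]
ft_force: [0.1, -0.9, -0.5]
grip_width: 0.0519
finger_force: 0.0
```

```bash
python3 chk.py
python3 - <<'E'
from lib import *
p=look("wrist"); cv2.imwrite("keep_ab.png",p["img"][:,:,::-1])
g=cv2.cvtColor(p["img"],cv2.COLOR_RGB2GRAY)
print(cv2.resize(g[140:300:1,230:330],(20,20),interpolation=cv2.INTER_AREA).tolist())
E
```

```text
[0.49819741 0.06498436 0.16887039] [-0.01136733 -0.49520474 -0.74524124]
weight_1_mid 0.98 [ 0. 46. 24. 99.] [ 7.4 77.2] 751
A [246. 239.] [303. 266.]
B [245. 195.] [305. 225.]
C [372. 239.] [432. 266.]
D [376. 195.] [438. 225.]
handle [[333.6, 266.5], [338.5, 183.1]]
load_plate 0.6 [226. 149. 432. 268.] [334. 201.] 15738
[[145, 145, 144, 145, 143, 144, 146, 144, 144, 144, 145, 145, 144, 119, 82, 84, 83, 83, 83, 83], [169, 169, 171, 171, 171, 171, 171, 170, 170, 170, 171, 170, 170, 149, 106, 97, 97, 97, 97, 96], [167, 187, 183, 165, 167, 175, 178, 184, 174, 166, 171, 175, 182, 175, 130, 128, 128, 128, 128, 128], [193, 211, 210, 210, 210, 210, 210, 209, 210, 210, 210, 210, 210, 188, 134, 132, 133, 133, 132, 131], [191, 211, 211, 211, 210, 210, 210, 210, 210, 210, 210, 210, 210, 168, 132, 132, 131, 131, 112, 35], [189, 209, 210, 210, 185, 180, 170, 170, 170, 170, 171, 170, 175, 135, 128, 133, 133, 132, 117, 39], [190, 211, 211, 194, 127, 125, 104, 110, 118, 119, 116, 107, 114, 113, 93, 133, 133, 133, 132, 114], [184, 208, 208, 159, 145, 144, 138, 141, 154, 156, 153, 142, 143, 141, 108,
[... 517 characters left out ...]
 [187, 209, 173, 143, 155, 155, 149, 152, 151, 149, 154, 155, 143, 89, 94, 130, 131, 130, 66, 48], [177, 210, 199, 152, 166, 161, 164, 164, 162, 167, 166, 164, 156, 103, 103, 130, 130, 128, 40, 31], [172, 209, 201, 152, 162, 164, 163, 163, 167, 166, 163, 164, 127, 102, 106, 128, 128, 128, 85, 29], [179, 175, 170, 141, 158, 157, 157, 160, 158, 157, 157, 157, 123, 113, 113, 121, 120, 120, 116, 38], [159, 138, 138, 138, 138, 138, 139, 152, 154, 147, 140, 138, 138, 138, 138, 138, 138, 138, 138, 81], [108, 105, 122, 161, 175, 183, 194, 197, 197, 199, 196, 189, 180, 168, 152, 138, 137, 137, 138, 96], [87, 82, 63, 179, 195, 195, 198, 199, 200, 200, 200, 199, 199, 199, 199, 191, 170, 160, 150, 131]]
```

>>> move_arm(
  linear=[
    [0, -0.12, -0.2],
    [0, -0.25, -0.2],
    [0, -0.37, -0.2],
    [-0.01, -0.5, -0.2],
    [-0.02, -0.62, -0.2],
    [-0.02, -0.75, -0.2],
    [-0.03, -0.87, -0.2],
    [-0.034, -0.993, -0.2],
  ],
  turn=[
    [0, 0, -0.056],
    [0, 0, -0.11],
    [0, 0, -0.17],
    [0, 0, -0.22],
    [0, 0, -0.28],
    [0, 0, -0.335],
    [0, 0, -0.39],
    [0, 0, -0.447],
  ],
  fingers=[65, 65, 65, 65, 65, 65, 65, 65],
)

```text
time_s: 47.35
eef_pos: [0.5037, -0.0544, 0.19]
eef_rot: [1.127, -2.93, -0.002]
ft_force: [-0.7, -0.4, 0.2]
grip_width: 0.0647
finger_force: 0.0
```

>>> move_arm(
  linear=[
    [0.09, -0.11, 0],
    [0.18, -0.22, 0],
    [0.26, -0.33, 0],
    [0.35, -0.44, 0],
    [0.44, -0.55, 0],
    [0.53, -0.66, 0],
    [0.61, -0.77, 0],
    [0.703, -0.88, 0],
  ],
  turn=[
    [0, 0, -0.056],
    [0, 0, -0.11],
    [0, 0, -0.17],
    [0, 0, -0.22],
    [0, 0, -0.28],
    [0, 0, -0.335],
    [0, 0, -0.39],
    [0, 0, -0.446],
  ],
  fingers=[65, 65, 65, 65, 65, 65, 65, 65],
)

```text
time_s: 48.15
eef_pos: [0.5114, -0.1892, 0.1899]
eef_rot: [2.065, -2.366, -0.004]
ft_force: [1.0, -0.7, -0.1]
grip_width: 0.0645
finger_force: 0.0
```

>>> move_arm(
  linear=[
    [0.2, -0.07, 0],
    [0.4, -0.15, 0],
    [0.6, -0.22, 0],
    [0.8, -0.3, 0],
    [0.9, -0.332, 0],
    [0.9, -0.332, 0],
    [0.9, -0.332, 0],
  ],
  turn=[
    [0, 0, 0],
    [0, 0, 0],
    [0, 0, 0],
    [0, 0, 0],
    [0, 0, 0],
    [0, 0, 0],
    [0, 0, 0],
  ],
  fingers=[65, 65, 65, 65, 65, 65, 65],
)

```text
time_s: 48.85
eef_pos: [0.5361, -0.3005, 0.1908]
eef_rot: [2.061, -2.371, -0.003]
ft_force: [0.0, 1.0, 0.3]
grip_width: 0.0649
finger_force: 0.0
```

```bash
python3 wt.py .1312
```

```text
[ 0.5361901  -0.30023202  0.1910749 ]
weight_1_mid 0.95 [245. 159. 307. 197.] [275.3 178. ] 2074
weight_1_mid 0.6 [375. 209. 438. 250.] [405.5 229.6] 1915
0.0666 [247. 244.] [303. 270.]
0.0976 [246. 208.] [304. 236.]
0.1312 [245. 166.] [305. 197.]
0.1654 [244. 120.] [306. 153.]
[144, 136, 135, 136, 135, 135, 136, 136, 135, 135, 134, 119, 108, 126, 130, 130, 128, 126, 108, 63, 62, 113, 138, 145, 147, 147, 145, 146, 147, 125, 124, 127, 56, 63, 145, 144, 146, 146, 145, 145, 123, 124, 124, 125, 125, 127, 127, 126, 197, 196, 196, 196, 196, 196, 196, 196, 197, 197, 197, 197]
lin [ 0.199 -0.003  1.111] mm [ 23.9  -0.3 133.4]
turn [0.    0.    0.001]
turn [-1.000e-03  1.000e-03 -1.999e+00]
```

>>> move_arm(
  linear=[
    [0.2, 0, 0.2],
    [0.2, 0, 0.4],
    [0.2, 0, 0.5],
    [0.2, 0, 0.5],
  ],
  turn=[
    [0, 0, 0],
    [0, 0, 0],
    [0, 0, 0],
    [0, 0, 0],
  ],
  fingers=[65, 65, 65, 65],
)

```text
time_s: 49.35
eef_pos: [0.5323, -0.3235, 0.1301]
eef_rot: [2.062, -2.37, -0.005]
ft_force: [-0.5, -0.5, -0.2]
grip_width: 0.0652
finger_force: 0.0
```

>>> move_arm(
  linear=[
    [0, 0, 0.3],
    [0, 0, 0.5],
    [0, 0, 0.61],
    [0, 0, 0.61],
    [0, 0, 0.61],
    [0, 0, 0.61],
    [0, 0, 0.61],
    [0, 0, 0.61],
  ],
  turn=[
    [0, 0, 0],
    [0, 0, 0],
    [0, 0, 0],
    [0, 0, 0],
    [0, 0, 0],
    [0, 0, 0],
    [0, 0, 0],
    [0, 0, 0],
  ],
  fingers=[65, 65, 65, 35, 35, 35, 35, 35],
  grip_force=80,
)

```text
time_s: 50.15
eef_pos: [0.5336, -0.3254, 0.059]
eef_rot: [-2.061, 2.371, -0.001]
ft_force: [-0.6, 0.7, -0.1]
grip_width: 0.0454
finger_force: 82.1
```

>>> move_arm(
  linear=[
    [0, 0, -0.025],
    [0, 0, -0.025],
    [0, 0, -0.025],
    [0, 0, -0.025],
  ],
  turn=[
    [0, 0, 0],
    [0, 0, 0],
    [0, 0, 0],
    [0, 0, 0],
  ],
  fingers=[35, 35, 35, 35],
  grip_force=100,
)

```text
time_s: 50.55
eef_pos: [0.5332, -0.3252, 0.0612]
eef_rot: [2.061, -2.371, -0.0]
ft_force: [0.3, 0.3, -3.9]
grip_width: 0.0454
finger_force: 102.3
```

>>> move_arm(
  linear=[
    [-0.13, 0, 0],
    [-0.27, 0, 0],
    [-0.4, 0, 0],
    [-0.54, 0, 0],
    [-0.67, 0, 0],
    [-0.8, 0, 0],
    [-0.93, 0, 0],
    [-1, 0, 0],
  ],
  turn=[
    [0, 0, 0],
    [0, 0, 0],
    [0, 0, 0],
    [0, 0, 0],
    [0, 0, 0],
    [0, 0, 0],
    [0, 0, 0],
    [0, 0, 0],
  ],
  fingers=[35, 35, 35, 35, 35, 35, 35, 35],
)

```text
time_s: 51.35
eef_pos: [0.5501, -0.2045, 0.0613]
eef_rot: [-2.063, 2.369, 0.0]
ft_force: [0.7, -0.1, -3.1]
grip_width: 0.0451
finger_force: 102.4
```

>>> move_arm(
  linear=[
    [-0.13, 0, 0],
    [-0.27, 0, 0],
    [-0.35, 0, 0],
    [-0.35, 0, 0],
  ],
  turn=[
    [0, 0, 0],
    [0, 0, 0],
    [0, 0, 0],
    [0, 0, 0],
  ],
  fingers=[35, 35, 35, 35],
)

```text
time_s: 51.75
eef_pos: [0.5559, -0.1632, 0.0613]
eef_rot: [-2.063, 2.369, 0.001]
ft_force: [0.3, 0.1, -3.5]
grip_width: 0.045
finger_force: 102.4
```

```bash
python3 pl.py 18 52
```

```text
[ 0.55585073 -0.16321813  0.06126641] [ 0.32583279  0.07705832 -3.54422911] 0.04499850485441877 [-0.41  0.49 -0.21  0.87  0.   -1.85]
lin [-2.708  0.59   0.095] mm [-325.    70.8   11.4]
turn [0.    0.    0.894]
turn [-0.     0.    -1.106]
```

>>> move_arm(
  linear=[
    [0, 0, -0.25],
    [0, 0, -0.5],
    [0, 0, -0.8],
    [0, 0, -0.8],
  ],
  turn=[
    [0, 0, 0],
    [0, 0, 0],
    [0, 0, 0],
    [0, 0, 0],
  ],
  fingers=[35, 35, 35, 35],
)

```text
time_s: 52.15
eef_pos: [0.5586, -0.1666, 0.1621]
eef_rot: [-2.059, 2.369, -0.012]
ft_force: [1.4, -1.2, -3.3]
grip_width: 0.0445
finger_force: 103.9
```

>>> move_arm(
  linear=[
    [-0.13, 0.03, 0],
    [-0.26, 0.06, 0],
    [-0.39, 0.09, 0],
    [-0.52, 0.12, 0],
    [-0.65, 0.15, 0],
    [-0.78, 0.17, 0],
    [-0.902, 0.198, 0],
  ],
  turn=[
    [0, 0, 0.04],
    [0, 0, 0.08],
    [0, 0, 0.13],
    [0, 0, 0.17],
    [0, 0, 0.21],
    [0, 0, 0.26],
    [0, 0, 0.298],
  ],
  fingers=[35, 35, 35, 35, 35, 35, 35],
)

```text
time_s: 52.85
eef_pos: [0.5469, -0.054, 0.1564]
eef_rot: [1.45, -2.786, -0.0]
ft_force: [-1.6, 0.5, -4.6]
grip_width: 0.0449
finger_force: 103.6
```

>>> move_arm(
  linear=[
    [-0.1, 0.08, 0],
    [-0.2, 0.17, 0],
    [-0.31, 0.25, 0],
    [-0.41, 0.33, 0],
    [-0.51, 0.42, 0],
    [-0.61, 0.5, 0],
    [-0.715, 0.584, 0],
  ],
  turn=[
    [0, 0, 0.04],
    [0, 0, 0.08],
    [0, 0, 0.13],
    [0, 0, 0.17],
    [0, 0, 0.21],
    [0, 0, 0.26],
    [0, 0, 0.298],
  ],
  fingers=[35, 35, 35, 35, 35, 35, 35],
)

```text
time_s: 53.55
eef_pos: [0.5384, 0.0563, 0.1565]
eef_rot: [0.764, -3.046, 0.0]
ft_force: [1.3, 0.2, -3.6]
grip_width: 0.0451
finger_force: 103.5
```

>>> move_arm(
  linear=[
    [-0.05, 0.12, 0],
    [-0.1, 0.24, 0],
    [-0.16, 0.36, 0],
    [-0.21, 0.48, 0],
    [-0.27, 0.6, 0],
    [-0.32, 0.72, 0],
    [-0.376, 0.844, 0],
    [-0.376, 0.844, 0],
  ],
  turn=[
    [0, 0, 0.04],
    [0, 0, 0.08],
    [0, 0, 0.13],
    [0, 0, 0.17],
    [0, 0, 0.21],
    [0, 0, 0.26],
    [0, 0, 0.298],
    [0, 0, 0.298],
  ],
  fingers=[35, 35, 35, 35, 35, 35, 35, 35],
)

```text
time_s: 54.35
eef_pos: [0.5299, 0.1679, 0.1564]
eef_rot: [0.043, -3.14, -0.0]
ft_force: [0.4, 0.3, -3.4]
grip_width: 0.0449
finger_force: 103.5
```

```bash
python3 pl.py 18 52;  python3 chk.py
```

```text
[0.52985653 0.16789135 0.15643928] [ 0.39411027  0.32147865 -3.42591829] 0.04489690212822287 [ 0.18  0.37 -0.13  1.07  0.    0.15]
lin [-0.005  0.004  0.887] mm [ -0.6   0.5 106.4]
turn [ 0.    -0.001 -0.001]
turn [-1.000e-03 -0.000e+00  1.999e+00]
[0.52993822 0.16691791 0.15651431] [-0.12809341 -0.26342143 -4.66266892]
weight_1_mid 0.44 [ 23. 256. 164. 341.] [ 80.  287.3] 5897
A [103. 204.] [169. 235.]
B [ 95. 154.] [164. 188.]
C [244. 204.] [308. 235.]
D [243. 154.] [309. 188.]
handle [[210.6, 237.6], [204.3, 142.5]]
load_plate 0.75 [102. 112. 327. 245.] [228.2 172.4] 18762
```

>>> move_arm(
  linear=[
    [0, 0.004, 0.25],
    [0, 0.004, 0.5],
    [0, 0.004, 0.7],
    [0, 0.004, 0.85],
    [0, 0.004, 0.885],
    [0, 0.004, 0.885],
    [0, 0.004, 0.885],
  ],
  turn=[
    [0, 0, 0],
    [0, 0, 0],
    [0, 0, 0],
    [0, 0, 0],
    [0, 0, 0],
    [0, 0, 0],
    [0, 0, 0],
  ],
  fingers=[35, 35, 35, 35, 35, 35, 35],
)

```text
time_s: 55.2
eef_pos: [0.5311, 0.167, 0.052]
eef_rot: [-0.042, 3.14, 0.0]
ft_force: [0.3, -0.0, -4.2]
grip_width: 0.0452
finger_force: 103.5
```

>>> move_arm(
  linear=[
    [0, 0, 0.008],
    [0, 0, 0.016],
    [0, 0, 0.016],
  ],
  turn=[
    [0, 0, 0],
    [0, 0, 0],
    [0, 0, 0],
  ],
  fingers=[35, 35, 35],
)

```text
time_s: 55.5
eef_pos: [0.5305, 0.1673, 0.0495]
eef_rot: [-0.043, 3.141, 0.0]
ft_force: [-0.6, 0.6, -3.7]
grip_width: 0.0448
finger_force: 103.5
```

>>> move_arm(
  linear=[
    [0, 0, 0.004],
    [0, 0, 0.008],
    [0, 0, 0.008],
  ],
  turn=[
    [0, 0, 0],
    [0, 0, 0],
    [0, 0, 0],
  ],
  fingers=[35, 35, 35],
)

```text
time_s: 55.8
eef_pos: [0.5302, 0.1672, 0.0482]
eef_rot: [0.043, -3.141, 0.0]
ft_force: [-0.6, 0.7, -3.3]
grip_width: 0.045
finger_force: 103.5
```

>>> move_arm(
  linear=[
    [0, 0, 0.004],
    [0, 0, 0.009],
    [0, 0, 0.009],
  ],
  turn=[
    [0, 0, 0],
    [0, 0, 0],
    [0, 0, 0],
  ],
  fingers=[35, 35, 35],
)

```text
time_s: 56.1
eef_pos: [0.5302, 0.1672, 0.047]
eef_rot: [0.043, -3.141, 0.0]
ft_force: [-0.3, 0.1, -4.0]
grip_width: 0.0454
finger_force: 103.5
```

>>> move_arm(
  linear=[
    [0, 0, 0.004],
    [0, 0, 0.006],
    [0, 0, 0.006],
  ],
  turn=[
    [0, 0, 0],
    [0, 0, 0],
    [0, 0, 0],
  ],
  fingers=[35, 35, 35],
)

```text
time_s: 56.4
eef_pos: [0.5302, 0.1672, 0.0464]
eef_rot: [0.043, -3.141, 0.0]
ft_force: [-0.1, 0.7, -4.4]
grip_width: 0.0449
finger_force: 103.5
```

>>> move_arm(
  linear=[
    [0, 0, 0.004],
    [0, 0, 0.008],
    [0, 0, 0.008],
  ],
  turn=[
    [0, 0, 0],
    [0, 0, 0],
    [0, 0, 0],
  ],
  fingers=[35, 35, 35],
)

```text
time_s: 56.7
eef_pos: [0.5301, 0.1672, 0.0453]
eef_rot: [0.043, -3.141, 0.0]
ft_force: [-0.4, -0.5, -3.7]
grip_width: 0.045
finger_force: 103.5
```

>>> move_arm(
  linear=[
    [0, 0, 0.004],
    [0, 0, 0.004],
    [0, 0, 0.004],
  ],
  turn=[
    [0, 0, 0],
    [0, 0, 0],
    [0, 0, 0],
  ],
  fingers=[35, 35, 35],
)

```text
time_s: 57.0
eef_pos: [0.5303, 0.1672, 0.045]
eef_rot: [-0.043, 3.141, 0.0]
ft_force: [-0.2, 0.4, -3.7]
grip_width: 0.0446
finger_force: 103.6
```

>>> move_arm(
  linear=[
    [0, 0, 0.004],
    [0, 0, 0.006],
    [0, 0, 0.006],
  ],
  turn=[
    [0, 0, 0],
    [0, 0, 0],
    [0, 0, 0],
  ],
  fingers=[35, 35, 35],
)

```text
time_s: 57.3
eef_pos: [0.5304, 0.1673, 0.0448]
eef_rot: [-0.043, 3.141, 0.0]
ft_force: [-2.4, -0.0, 5.1]
grip_width: 0.045
finger_force: 104.6
```

>>> move_arm(
  linear=[
    [0, 0, 0.004],
    [0, 0, 0.006],
    [0, 0, 0.006],
  ],
  turn=[
    [0, 0, 0],
    [0, 0, 0],
    [0, 0, 0],
  ],
  fingers=[35, 35, 35],
)

```text
time_s: 57.6
eef_pos: [0.5305, 0.1673, 0.0446]
eef_rot: [-0.043, 3.14, 0.0]
ft_force: [-4.4, -0.8, 10.9]
grip_width: 0.0451
finger_force: 105.5
```

>>> move_arm(
  linear=[
    [0, 0, -0.008],
    [0, 0, -0.008],
    [0, 0, -0.008],
    [0, 0, -0.008],
    [0, 0, -0.008],
    [0, 0, -0.008],
  ],
  turn=[
    [0, 0, 0],
    [0, 0, 0],
    [0, 0, 0],
    [0, 0, 0],
    [0, 0, 0],
    [0, 0, 0],
  ],
  fingers=[35, 52, 52, 52, 52, 52],
)

```text
time_s: 58.2
eef_pos: [0.5303, 0.1672, 0.0444]
eef_rot: [-0.043, 3.141, 0.0]
ft_force: [-0.9, 0.4, -0.1]
grip_width: 0.0517
finger_force: 0.0
```

>>> move_arm(
  linear=[
    [0, 0, -0.2],
    [0, 0, -0.45],
    [0, 0, -0.8],
    [0, 0, -1],
    [0, 0, -1],
  ],
  turn=[
    [0, 0, 0],
    [0, 0, 0],
    [0, 0, 0],
    [0, 0, 0],
    [0, 0, 0],
  ],
  fingers=[52, 52, 52, 52, 52],
)

```text
time_s: 58.7
eef_pos: [0.5327, 0.1677, 0.1682]
eef_rot: [-0.043, 3.135, 0.002]
ft_force: [0.8, 0.6, -0.4]
grip_width: 0.052
finger_force: 0.0
```

>>> move_arm(
  linear=[
    [0, -0.25, -0.2],
    [0, -0.5, -0.2],
    [0, -0.75, -0.2],
    [0, -1, -0.2],
  ],
  turn=[
    [0, 0, 0],
    [0, 0, 0],
    [0, 0, 0],
    [0, 0, 0],
  ],
  fingers=[65, 65, 65, 65],
)

```text
time_s: 59.1
eef_pos: [0.5331, 0.0462, 0.1876]
eef_rot: [0.043, -3.14, -0.0]
ft_force: [-0.3, 0.0, 0.6]
grip_width: 0.0649
finger_force: 0.0
```

```bash
python3 chk.py
python3 - <<'E'
from lib import *
p=look("wrist"); save(p,"keepabc.png")
p=look("scene"); find(p,"weight_1_mid",6); find(p,"load_plate",2)
E
```

```text
[0.53327831 0.04238256 0.1875233 ] [ 1.70581264 -3.09498696 -0.39332667]
weight_1_mid 0.79 [374. 181. 450. 226.] [410.2 201.7] 2788
weight_1_mid 0.69 [ 0.  7. 43. 68.] [18.4 42.3] 2000
A [271. 194.] [327. 222.]
B [271. 150.] [329. 180.]
C [393. 194.] [451. 221.]
D [397. 150.] [459. 180.]
handle [[354.3, 224.6], [360.6, 139.7]]
load_plate 0.83 [249. 112. 450. 233.] [340.4 164.5] 14428
weight_1_mid 0.76 [288. 294. 306. 322.] [296.8 309. ] 412
weight_1_mid 0.51 [252. 172. 266. 194.] [256.2 182.2] 220
load_plate 0.93 [232. 186. 300. 229.] [259.4 206.1] 1045
```

>>> move_arm(
  linear=[
    [0, -0.12, 0],
    [0, -0.25, 0],
    [0, -0.37, 0],
    [0, -0.5, 0],
    [0, -0.62, 0],
    [0, -0.75, 0],
    [0, -0.87, 0],
    [0, -1, 0],
  ],
  turn=[
    [0, 0, -0.056],
    [0, 0, -0.11],
    [0, 0, -0.17],
    [0, 0, -0.22],
    [0, 0, -0.28],
    [0, 0, -0.335],
    [0, 0, -0.39],
    [0, 0, -0.447],
  ],
  fingers=[65, 65, 65, 65, 65, 65, 65, 65],
)

```text
time_s: 60.25
eef_pos: [0.5369, -0.0722, 0.1883]
eef_rot: [1.128, -2.932, -0.0]
ft_force: [-0.4, -0.7, -0.5]
grip_width: 0.0649
finger_force: 0.0
```

>>> move_arm(
  linear=[
    [0.11, -0.11, 0],
    [0.23, -0.22, 0],
    [0.34, -0.33, 0],
    [0.45, -0.43, 0],
    [0.57, -0.54, 0],
    [0.68, -0.65, 0],
    [0.8, -0.76, 0],
    [0.908, -0.865, 0],
  ],
  turn=[
    [0, 0, -0.056],
    [0, 0, -0.11],
    [0, 0, -0.17],
    [0, 0, -0.22],
    [0, 0, -0.28],
    [0, 0, -0.335],
    [0, 0, -0.39],
    [0, 0, -0.446],
  ],
  fingers=[65, 65, 65, 65, 65, 65, 65, 65],
)

```text
time_s: 61.05
eef_pos: [0.525, -0.2226, 0.1883]
eef_rot: [-2.065, 2.367, 0.0]
ft_force: [0.8, -0.5, -0.4]
grip_width: 0.065
finger_force: 0.0
```

>>> move_arm(
  linear=[
    [0.2, -0.04, 0],
    [0.4, -0.08, 0],
    [0.6, -0.12, 0],
    [0.8, -0.16, 0],
    [0.9, -0.185, 0],
    [0.9, -0.185, 0],
    [0.9, -0.185, 0],
  ],
  turn=[
    [0, 0, 0],
    [0, 0, 0],
    [0, 0, 0],
    [0, 0, 0],
    [0, 0, 0],
    [0, 0, 0],
    [0, 0, 0],
  ],
  fingers=[65, 65, 65, 65, 65, 65, 65],
)

```text
time_s: 61.75
eef_pos: [0.5316, -0.3316, 0.1882]
eef_rot: [-2.06, 2.372, 0.001]
ft_force: [-0.0, -0.2, 0.4]
grip_width: 0.0649
finger_force: 0.0
```

```bash
python3 wt.py .167
python3 - <<'E'
from wt import *
p=look("wrist"); c=proj(p,corners(.167)); print(c.min(0).round(1),c.max(0).round(1))
g=cv2.cvtColor(p["img"],cv2.COLOR_RGB2GRAY); r0=int(c.min(0)[1])-25
print(r0,[int(x) for x in g[r0:r0+80,250:260].mean(1)]); r=int(c.mean(0)[1]); print([int(x) for x in g[r-3:r+3,235:315].mean(0)])
E
```

```text
[ 0.53160902 -0.33138654  0.18837605]
weight_1_mid 0.59 [374. 232. 432. 277.] [403.2 255. ] 1926
0.0666 [248. 280.] [302. 304.]
0.0976 [247. 246.] [303. 272.]
0.1312 [246. 206.] [304. 235.]
0.1654 [244. 163.] [305. 194.]
[108, 97, 124, 146, 115, 147, 144, 136, 133, 133, 134, 133, 133, 133, 135, 134, 133, 132, 121, 128, 116, 118, 115, 128, 128, 126, 124, 107, 76, 79, 65, 144, 141, 144, 143, 142, 143, 137, 124, 122, 123, 123, 124, 122, 122, 122, 123, 123, 124, 123, 125, 126, 182, 195, 194, 194, 194, 193, 194, 195]
lin [ 0.234 -0.005  1.088] mm [ 28.1  -0.6 130.5]
turn [ 0.  0. -0.]
turn [ 0. -0.  2.]
[244.4 160.7] [305.1 191.6]
135 [104, 97, 81, 79, 109, 119, 118, 120, 122, 122, 125, 112, 78, 61, 63, 66, 66, 62, 97, 138, 147, 146, 145, 144, 143, 142, 142, 142, 141, 142, 142, 142, 142, 142, 142, 142, 143, 143, 144, 144, 143, 143, 143, 143, 142, 142, 142, 142, 142, 139, 129, 123, 123, 124, 124, 124, 124, 123, 123, 122, 122, 122, 122, 122, 123, 123, 123, 123, 123, 122, 122, 123, 122, 123, 123, 123, 124, 123, 124, 123]
[112, 125, 125, 124, 124, 124, 123, 124, 127, 138, 140, 139, 140, 141, 142, 143, 144, 143, 143, 144, 144, 145, 144, 142, 141, 140, 140, 141, 142, 142, 145, 146, 147, 147, 147, 147, 146, 145, 145, 145, 145, 143, 144, 144, 143, 143, 141, 141, 142, 143, 146, 147, 148, 146, 144, 142, 142, 143, 143, 143, 144, 143, 144, 145, 146, 146, 145, 146, 143, 128, 126, 126, 127, 127, 128, 128, 127, 127, 127, 127]
```

>>> move_arm(
  linear=[
    [0.15, 0, 0.2],
    [0.275, 0, 0.4],
    [0.275, -0.005, 0.5],
    [0.275, -0.005, 0.5],
  ],
  turn=[
    [0, 0, 0],
    [0, 0, 0],
    [0, 0, 0],
    [0, 0, 0],
  ],
  fingers=[65, 65, 65, 65],
)

```text
time_s: 62.3
eef_pos: [0.5266, -0.364, 0.1269]
eef_rot: [2.06, -2.372, -0.005]
ft_force: [-0.3, -0.1, -0.0]
grip_width: 0.0645
finger_force: 0.0
```

>>> move_arm(
  linear=[
    [0, 0, 0.3],
    [0, 0, 0.5],
    [0, 0, 0.585],
    [0, 0, 0.585],
    [0, 0, 0.585],
    [0, 0, 0.585],
    [0, 0, 0.585],
    [0, 0, 0.585],
  ],
  turn=[
    [0, 0, 0],
    [0, 0, 0],
    [0, 0, 0],
    [0, 0, 0],
    [0, 0, 0],
    [0, 0, 0],
    [0, 0, 0],
    [0, 0, 0],
  ],
  fingers=[65, 65, 65, 35, 35, 35, 35, 35],
  grip_force=80,
)

```text
time_s: 63.1
eef_pos: [0.528, -0.3658, 0.0593]
eef_rot: [-2.059, 2.372, -0.002]
ft_force: [-0.4, 0.4, 1.9]
grip_width: 0.0452
finger_force: 82.3
```

>>> move_arm(
  linear=[
    [0, 0, -0.025],
    [0, 0, -0.025],
    [0, 0, -0.025],
    [0, 0, -0.025],
  ],
  turn=[
    [0, 0, 0],
    [0, 0, 0],
    [0, 0, 0],
    [0, 0, 0],
  ],
  fingers=[35, 35, 35, 35],
  grip_force=100,
)

```text
time_s: 63.5
eef_pos: [0.5272, -0.3654, 0.061]
eef_rot: [2.059, -2.372, -0.001]
ft_force: [0.1, -0.5, -3.9]
grip_width: 0.045
finger_force: 102.1
```

>>> move_arm(
  linear=[
    [-0.13, 0, 0],
    [-0.27, 0, 0],
    [-0.4, 0, 0],
    [-0.54, 0, 0],
    [-0.67, 0, 0],
    [-0.8, 0, 0],
    [-0.93, 0, 0],
    [-1, 0, 0],
  ],
  turn=[
    [0, 0, 0],
    [0, 0, 0],
    [0, 0, 0],
    [0, 0, 0],
    [0, 0, 0],
    [0, 0, 0],
    [0, 0, 0],
    [0, 0, 0],
  ],
  fingers=[35, 35, 35, 35, 35, 35, 35, 35],
)

```text
time_s: 64.3
eef_pos: [0.5445, -0.2449, 0.0613]
eef_rot: [-2.061, 2.371, 0.001]
ft_force: [1.1, -0.5, -3.7]
grip_width: 0.0447
finger_force: 102.3
```

>>> move_arm(
  linear=[
    [-0.13, 0, 0],
    [-0.27, 0, 0],
    [-0.4, 0, 0],
    [-0.54, 0, 0],
    [-0.67, 0, 0],
    [-0.7, 0, 0],
    [-0.7, 0, 0],
  ],
  turn=[
    [0, 0, 0],
    [0, 0, 0],
    [0, 0, 0],
    [0, 0, 0],
    [0, 0, 0],
    [0, 0, 0],
    [0, 0, 0],
  ],
  fingers=[35, 35, 35, 35, 35, 35, 35],
)

```text
time_s: 65.0
eef_pos: [0.5563, -0.1628, 0.0613]
eef_rot: [2.061, -2.371, 0.0]
ft_force: [0.1, -0.1, -3.9]
grip_width: 0.0446
finger_force: 102.3
```

```bash
python3 pl.py -18 52
```

```text
[ 0.55629528 -0.16276605  0.06134585] [ 0.05395888 -0.10057737 -3.8965254 ] 0.044636667314231125 [-0.41  0.49 -0.21  0.87 -0.   -1.84]
lin [-2.652  0.894  0.094] mm [-318.3  107.3   11.3]
turn [-0.    -0.     0.893]
turn [ 0.    -0.    -1.107]
```

>>> move_arm(
  linear=[
    [0, 0, -0.25],
    [0, 0, -0.5],
    [0, 0, -0.8],
    [0, 0, -0.8],
  ],
  turn=[
    [0, 0, 0],
    [0, 0, 0],
    [0, 0, 0],
    [0, 0, 0],
  ],
  fingers=[35, 35, 35, 35],
)

```text
time_s: 65.4
eef_pos: [0.559, -0.1656, 0.1622]
eef_rot: [-2.057, 2.371, -0.012]
ft_force: [1.1, -0.1, -3.4]
grip_width: 0.0448
finger_force: 103.7
```

>>> move_arm(
  linear=[
    [-0.13, 0.04, 0],
    [-0.26, 0.08, 0],
    [-0.38, 0.13, 0],
    [-0.5, 0.17, 0],
    [-0.63, 0.21, 0],
    [-0.76, 0.25, 0],
    [-0.884, 0.298, 0],
  ],
  turn=[
    [0, 0, 0.04],
    [0, 0, 0.08],
    [0, 0, 0.13],
    [0, 0, 0.17],
    [0, 0, 0.21],
    [0, 0, 0.26],
    [0, 0, 0.298],
  ],
  fingers=[35, 35, 35, 35, 35, 35, 35],
)

```text
time_s: 66.1
eef_pos: [0.5352, -0.0534, 0.1565]
eef_rot: [1.448, -2.787, -0.0]
ft_force: [0.5, 0.1, -3.8]
grip_width: 0.045
finger_force: 103.4
```

>>> move_arm(
  linear=[
    [-0.09, 0.09, 0],
    [-0.19, 0.19, 0],
    [-0.28, 0.28, 0],
    [-0.37, 0.38, 0],
    [-0.47, 0.47, 0],
    [-0.56, 0.57, 0],
    [-0.655, 0.665, 0],
  ],
  turn=[
    [0, 0, 0.04],
    [0, 0, 0.08],
    [0, 0, 0.13],
    [0, 0, 0.17],
    [0, 0, 0.21],
    [0, 0, 0.26],
    [0, 0, 0.298],
  ],
  fingers=[35, 35, 35, 35, 35, 35, 35],
)

```text
time_s: 66.8
eef_pos: [0.5147, 0.0567, 0.1565]
eef_rot: [0.762, -3.047, 0.0]
ft_force: [1.5, -0.1, -4.5]
grip_width: 0.0449
finger_force: 103.3
```

>>> move_arm(
  linear=[
    [-0.04, 0.13, 0],
    [-0.08, 0.25, 0],
    [-0.12, 0.38, 0],
    [-0.16, 0.51, 0],
    [-0.2, 0.63, 0],
    [-0.24, 0.76, 0],
    [-0.285, 0.888, 0],
    [-0.285, 0.888, 0],
  ],
  turn=[
    [0, 0, 0.04],
    [0, 0, 0.08],
    [0, 0, 0.13],
    [0, 0, 0.17],
    [0, 0, 0.21],
    [0, 0, 0.26],
    [0, 0, 0.297],
    [0, 0, 0.297],
  ],
  fingers=[35, 35, 35, 35, 35, 35, 35, 35],
)

```text
time_s: 67.6
eef_pos: [0.4943, 0.1677, 0.1566]
eef_rot: [0.042, -3.141, -0.0]
ft_force: [0.8, -0.6, -3.5]
grip_width: 0.0449
finger_force: 103.3
```

```bash
python3 pl.py -18 52
```

```text
[0.49426827 0.16766178 0.15656113] [ 0.84540201 -0.62318839 -3.52294525] 0.04489396715758385 [ 0.19  0.31 -0.23  1.04  0.    0.16]
lin [-0.001 -0.003  0.888] mm [-1.000e-01 -3.000e-01  1.066e+02]
turn [ 0.    -0.001 -0.001]
turn [-1.000e-03 -0.000e+00  1.999e+00]
```

>>> move_arm(
  linear=[
    [0, 0.005, 0.25],
    [0, 0.005, 0.5],
    [0, 0.005, 0.7],
    [0, 0.005, 0.85],
    [0, 0.005, 0.895],
    [0, 0.005, 0.895],
    [0, 0.005, 0.895],
  ],
  turn=[
    [0, 0, 0],
    [0, 0, 0],
    [0, 0, 0],
    [0, 0, 0],
    [0, 0, 0],
    [0, 0, 0],
    [0, 0, 0],
  ],
  fingers=[35, 35, 35, 35, 35, 35, 35],
)

```text
time_s: 68.3
eef_pos: [0.4954, 0.167, 0.0506]
eef_rot: [-0.043, 3.14, 0.0]
ft_force: [-0.7, 0.0, -4.3]
grip_width: 0.0451
finger_force: 103.3
```

>>> move_arm(
  linear=[
    [0, 0, 0.008],
    [0, 0, 0.016],
    [0, 0, 0.016],
  ],
  turn=[
    [0, 0, 0],
    [0, 0, 0],
    [0, 0, 0],
  ],
  fingers=[35, 35, 35],
)

```text
time_s: 68.6
eef_pos: [0.495, 0.1674, 0.0483]
eef_rot: [-0.043, 3.141, 0.0]
ft_force: [-0.4, -0.5, -3.1]
grip_width: 0.0452
finger_force: 103.3
```

>>> move_arm(
  linear=[
    [0, 0, 0.004],
    [0, 0, 0.008],
    [0, 0, 0.008],
  ],
  turn=[
    [0, 0, 0],
    [0, 0, 0],
    [0, 0, 0],
  ],
  fingers=[35, 35, 35],
)

```text
time_s: 68.9
eef_pos: [0.4947, 0.1673, 0.047]
eef_rot: [0.043, -3.141, -0.0]
ft_force: [0.3, -0.3, -4.0]
grip_width: 0.045
finger_force: 103.3
```

>>> move_arm(
  linear=[
    [0, 0, 0.004],
    [0, 0, 0.008],
    [0, 0, 0.008],
  ],
  turn=[
    [0, 0, 0],
    [0, 0, 0],
    [0, 0, 0],
  ],
  fingers=[35, 35, 35],
)

```text
time_s: 69.2
eef_pos: [0.4947, 0.1673, 0.046]
eef_rot: [0.043, -3.141, -0.0]
ft_force: [0.7, -0.1, -4.2]
grip_width: 0.0452
finger_force: 103.3
```

>>> move_arm(
  linear=[
    [0, 0, 0.004],
    [0, 0, 0.006],
    [0, 0, 0.006],
  ],
  turn=[
    [0, 0, 0],
    [0, 0, 0],
    [0, 0, 0],
  ],
  fingers=[35, 35, 35],
)

```text
time_s: 69.5
eef_pos: [0.4948, 0.1673, 0.0455]
eef_rot: [-0.043, 3.141, 0.0]
ft_force: [-0.2, 0.3, -0.5]
grip_width: 0.0449
finger_force: 103.9
```

>>> move_arm(
  linear=[
    [0, 0, -0.006],
    [0, 0, -0.006],
    [0, 0, -0.006],
    [0, 0, -0.006],
    [0, 0, -0.006],
    [0, 0, -0.006],
  ],
  turn=[
    [0, 0, 0],
    [0, 0, 0],
    [0, 0, 0],
    [0, 0, 0],
    [0, 0, 0],
    [0, 0, 0],
  ],
  fingers=[35, 52, 52, 52, 52, 52],
)

```text
time_s: 70.1
eef_pos: [0.4948, 0.1673, 0.0461]
eef_rot: [-0.043, 3.141, 0.0]
ft_force: [-0.4, -0.9, -0.3]
grip_width: 0.0518
finger_force: 0.0
```

>>> move_arm(
  linear=[
    [0, 0, -0.2],
    [0, 0, -0.45],
    [0, 0, -0.8],
    [0, 0, -1],
    [0, 0, -1],
  ],
  turn=[
    [0, 0, 0],
    [0, 0, 0],
    [0, 0, 0],
    [0, 0, 0],
    [0, 0, 0],
  ],
  fingers=[52, 52, 52, 52, 52],
)

```text
time_s: 70.6
eef_pos: [0.4971, 0.1678, 0.1696]
eef_rot: [-0.043, 3.135, 0.002]
ft_force: [-0.0, -0.2, 0.7]
grip_width: 0.0519
finger_force: 0.0
```

>>> move_arm(
  linear=[
    [0, -0.2, -0.1],
    [0, -0.4, -0.2],
    [0, -0.6, -0.3],
    [0, -0.8, -0.4],
    [0, -0.9, -0.4],
    [0, -0.9, -0.4],
  ],
  turn=[
    [0, 0, 0],
    [0, 0, 0],
    [0, 0, 0],
    [0, 0, 0],
    [0, 0, 0],
    [0, 0, 0],
  ],
  fingers=[65, 65, 65, 65, 65, 65],
)

```text
time_s: 71.2
eef_pos: [0.4975, 0.0583, 0.2132]
eef_rot: [0.04, -3.141, -0.0]
ft_force: [-0.3, 0.6, -0.4]
grip_width: 0.0649
finger_force: 0.0
```

>>> move_arm(
  linear=[
    [0, -0.2, 0],
    [0, -0.4, 0],
    [0, -0.6, 0],
    [0, -0.7, 0],
    [0, -0.7, 0],
    [0, -0.7, 0],
  ],
  turn=[
    [0, 0, 0],
    [0, 0, 0],
    [0, 0, 0],
    [0, 0, 0],
    [0, 0, 0],
    [0, 0, 0],
  ],
  fingers=[65, 65, 65, 65, 65, 65],
)

```text
time_s: 71.8
eef_pos: [0.4997, -0.0237, 0.2136]
eef_rot: [0.043, -3.141, -0.001]
ft_force: [0.3, -0.2, 0.3]
grip_width: 0.0649
finger_force: 0.0
```

Run:
```python
from lib import *
import pickle
from pl import tgt
p=look("wrist"); s=ctrl.get_state(); print(s["eef_pos"],s["joints"].round(2)); pickle.dump(p,open("w20.pkl","wb"))
find(p,"arrest_knob",2); find(p,"weight_1_mid",6); find(p,"load_plate",2)
print(proj(p,[tgt(0,-.163,.12)]))
for n,a in (("A",(18,-51)),("B",(-18,-51)),("C",(18,51)),("D",(-18,51))):
    c=proj(p,[tgt((a[0]+i*12)/1e3,(a[1]+j*23)/1e3,.123) for i in(1,-1) for j in (1,-1)]); print(n,c.min(0).round(),c.max(0).round())
save(p,"w20.png",None,1.4)
```

```text
[ 0.49975813 -0.02354638  0.21373514] [-0.19  0.23 -0.17  1.16  0.   -0.22]
arrest_knob 0.77 [234. 184. 282. 244.] [258.3 211. ] 1952
weight_1_mid 0.96 [424. 210. 502. 250.] [462.9 228.8] 2482
weight_1_mid 0.89 [ 64.  51. 124. 104.] [92.4 78.7] 2493
weight_1_mid 0.34 [200. 254. 314. 346.] [257.8 299.4] 6118
load_plate 0.96 [312. 145. 494. 256.] [382.7 191.7] 8956
[[250.16382779 217.0957342 ]]
A [343. 224.] [394. 248.]
B [346. 186.] [398. 212.]
C [450. 224.] [503. 247.]
D [456. 186.] [511. 212.]
```

View pics/w20.png

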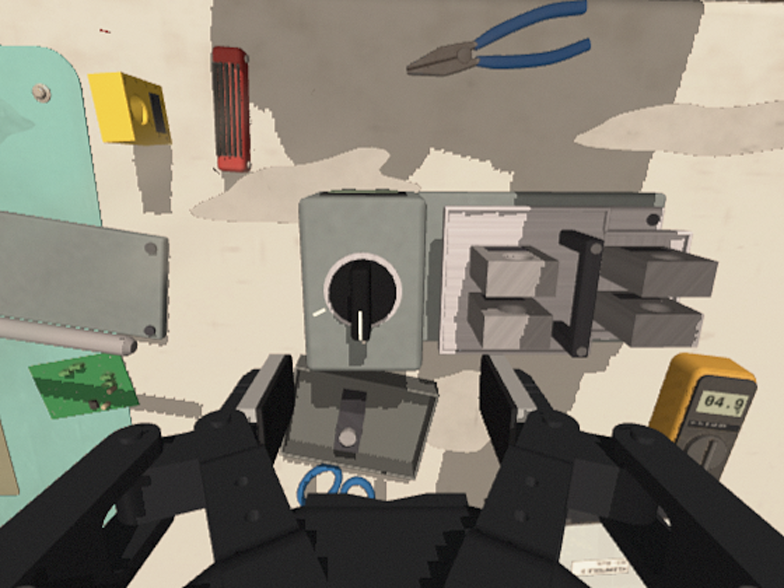

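Run:
```python
from lib import *
import pickle
p=pickle.load(open("w20.pkl","rb"))
D=lambda L:np.array(L,float)/1.4
print("ring",at_z(p,D([(363,292),(325,291),(402,291)]),.090).round(4).tolist())
print("bar top",at_z(p,D([(360,340),(360,265),(351,300),(371,300)]),.127).round(4).tolist())
g=cv2.cvtColor(p["img"],cv2.COLOR_RGB2GRAY)
for r in (190,197,204,211,218,225,232,238): print(r,g[r,228:292].tolist())
print("tall end z.09 corners",at_z(p,D([(300,200),(426,197),(424,368),(306,368)]),.088).round(4).tolist())
```

```text
ring [[0.5187, -0.0399, 0.09], [0.5187, -0.0681, 0.09], [0.5172, -0.0111, 0.09]]
bar top [[0.5415, -0.0398, 0.127], [0.4898, -0.0403, 0.127], [0.5134, -0.046, 0.127], [0.5131, -0.0329, 0.127]]
190 [145, 144, 144, 144, 144, 144, 144, 146, 148, 183, 204, 204, 206, 215, 186, 113, 40, 18, 26, 31, 32, 27, 33, 24, 23, 21, 19, 28, 20, 21, 22, 23, 23, 25, 23, 23, 16, 29, 32, 33, 32, 32, 32, 31, 21, 41, 112, 167, 202, 206, 209, 213, 178, 143, 145, 146, 146, 146, 146, 146, 146, 146, 145, 147]
197 [145, 145, 147, 145, 147, 183, 200, 201, 209, 112, 23, 28, 26, 28, 29, 33, 29, 27, 29, 34, 30, 27, 24, 28, 32, 30, 29, 32, 32, 32, 29, 31, 27, 30, 27, 18, 7, 24, 31, 31, 33, 30, 30, 31, 30, 32, 33, 29, 32, 29, 29, 13, 96, 201, 206, 208, 196, 150, 141, 145, 144, 144, 145, 145]
204 [145, 146, 140, 182, 206, 204, 197, 98, 26, 28, 31, 32, 31, 32, 29, 30, 29, 32, 33, 31, 29, 34, 28, 27, 30, 29, 32, 30, 31, 29, 26, 31, 30, 29, 25, 18, 6, 28, 31, 30, 32, 31, 31, 29, 26, 27, 28, 32, 32, 29, 29, 28, 30, 21, 71, 194, 208, 206, 197, 156, 143, 144, 145, 144]
211 [143, 145, 143, 168, 202, 210, 135, 51, 27, 28, 29,
[... 841 characters left out ...]
145, 143, 143, 143, 144, 142, 143, 145, 147, 148, 104, 90, 107, 117, 82, 38, 27, 29, 27, 15, 239, 252, 153, 40, 29, 28, 26, 15, 9, 106, 130, 122, 119, 116, 100, 134, 143, 143, 142, 143, 144, 145, 144, 144, 143, 143, 142, 143, 142, 143, 142, 141, 141, 144, 143, 144]
238 [144, 143, 143, 142, 142, 145, 144, 143, 145, 145, 145, 145, 144, 144, 145, 143, 142, 143, 147, 104, 87, 92, 66, 27, 24, 30, 27, 13, 219, 251, 156, 42, 26, 28, 24, 16, 65, 137, 144, 145, 145, 144, 143, 142, 145, 143, 143, 145, 145, 144, 143, 145, 145, 143, 142, 141, 142, 143, 140, 140, 140, 143, 141, 141]
tall end z.09 corners [[0.4533, -0.085, 0.088], [0.4488, 0.0032, 0.088], [0.5803, 0.0086, 0.088], [0.5828, -0.0841, 0.088]]
```

>>> move_arm(
  linear=[
    [-0.148, -0.139, 0.2],
    [-0.148, -0.139, 0.4],
    [-0.148, -0.139, 0.65],
    [-0.148, -0.139, 0.85],
    [-0.148, -0.139, 0.95],
    [-0.148, -0.139, 0.95],
  ],
  turn=[
    [0, 0, 0],
    [0, 0, 0],
    [0, 0, 0],
    [0, 0, 0],
    [0, 0, 0],
    [0, 0, 0],
  ],
  fingers=[45, 45, 45, 45, 45, 45],
)

```text
time_s: 72.6
eef_pos: [0.5171, -0.0402, 0.0989]
eef_rot: [0.043, -3.139, -0.001]
ft_force: [0.9, -0.1, 1.0]
grip_width: 0.0447
finger_force: 0.0
```

Run:
```python
from lib import *
rel([.518,-.0399,.07],np.radians(91.64)); print(ctrl.get_state()["ft_force"])
p=look("wrist"); find(p,"arrest_knob",2); g=cv2.cvtColor(p["img"],cv2.COLOR_RGB2GRAY)
h=proj(p,[[.518,-.0399,.127],[.543,-.0399,.127]]); print(h)
for r in (h[0,1],h[1,1]-8): print(int(r),g[int(r),235:315].tolist())
```

```text
lin [-0.008  0.002  0.241] mm [-1.   0.3 28.9]
turn [ 0.    -0.002 -0.001]
turn [-3.000e-03 -1.000e-03  1.999e+00]
[ 0.91635059 -0.11745366  1.00133655]
arrest_knob 0.9 [237. 193. 314. 295.] [274.8 238.4] 4926
[[275.9176565  255.86190135]
 [274.71916792 296.04550316]]
255 [146, 145, 145, 143, 152, 185, 203, 149, 123, 97, 51, 31, 29, 31, 26, 28, 32, 34, 27, 32, 31, 30, 28, 23, 18, 22, 22, 22, 12, 19, 25, 28, 26, 30, 32, 32, 35, 31, 30, 31, 33, 28, 33, 27, 31, 32, 29, 31, 28, 27, 22, 17, 26, 31, 33, 27, 33, 30, 29, 29, 25, 27, 28, 29, 27, 30, 27, 28, 26, 23, 44, 157, 213, 216, 211, 184, 151, 143, 143, 145]
288 [143, 146, 145, 144, 142, 144, 143, 144, 144, 145, 143, 145, 144, 145, 144, 145, 147, 143, 144, 144, 145, 127, 125, 125, 99, 91, 91, 92, 77, 34, 22, 29, 27, 31, 28, 32, 27, 15, 200, 242, 244, 221, 104, 23, 29, 29, 27, 30, 25, 24, 11, 95, 138, 143, 143, 142, 143, 143, 145, 143, 139, 135, 138, 140, 141, 141, 135, 135, 131, 143, 144, 144, 143, 143, 145, 143, 146, 143, 143, 143]
```

>>> move_arm(
  linear=[
    [0, 0, 0.1],
    [0, 0, 0.18],
    [0, 0, 0.24],
    [0, 0, 0.24],
    [0, 0, 0.24],
  ],
  turn=[
    [0, 0, 0],
    [0, 0, 0],
    [0, 0, 0],
    [0, 0, 0],
    [0, 0, 0],
  ],
  fingers=[45, 45, 45, 45, 45],
)

```text
time_s: 73.2
eef_pos: [0.518, -0.0408, 0.0711]
eef_rot: [0.043, -3.141, -0.0]
ft_force: [-0.7, -0.3, -0.2]
grip_width: 0.0451
finger_force: 0.0
```

>>> move_arm(
  linear=[
    [0, 0, 0],
    [0, 0, 0],
    [0, 0, 0],
    [0, 0, 0],
    [0, 0, 0],
    [0, 0, 0],
    [0, 0, 0],
  ],
  turn=[
    [0, 0, 0],
    [0, 0, 0],
    [0, 0, 0],
    [0, 0, 0],
    [0, 0, 0],
    [0, 0, 0],
    [0, 0, 0],
  ],
  fingers=[0, 0, 0, 0, 0, 0, 0],
  grip_force=60,
)

```text
time_s: 73.9
eef_pos: [0.5184, -0.0407, 0.0718]
eef_rot: [-0.043, 3.14, 0.0]
ft_force: [-0.7, 1.1, 5.5]
grip_width: 0.0114
finger_force: 60.1
```

Bar gripped (11.4 mm reading). Turn clockwise (+tool z).

>>> move_arm(
  linear=[
    [0, 0, 0],
    [0, 0, 0],
    [0, 0, 0],
    [0, 0, 0],
    [0, 0, 0],
    [0, 0, 0],
    [0, 0, 0],
    [0, 0, 0],
  ],
  turn=[
    [0, 0, 0.04],
    [0, 0, 0.08],
    [0, 0, 0.12],
    [0, 0, 0.16],
    [0, 0, 0.2],
    [0, 0, 0.24],
    [0, 0, 0.28],
    [0, 0, 0.32],
  ],
  fingers=[0, 0, 0, 0, 0, 0, 0, 0],
  grip_force=90,
)

```text
time_s: 74.7
eef_pos: [0.5184, -0.0409, 0.0719]
eef_rot: [0.744, 3.052, -0.0]
ft_force: [-1.6, 1.3, 6.1]
grip_width: 0.0108
finger_force: 90.9
```

>>> move_arm(
  linear=[
    [0, 0, 0],
    [0, 0, 0],
    [0, 0, 0],
    [0, 0, 0],
    [0, 0, 0],
    [0, 0, 0],
    [0, 0, 0],
    [0, 0, 0],
  ],
  turn=[
    [0, 0, 0.05],
    [0, 0, 0.1],
    [0, 0, 0.15],
    [0, 0, 0.2],
    [0, 0, 0.25],
    [0, 0, 0.3],
    [0, 0, 0.35],
    [0, 0, 0.375],
  ],
  fingers=[0, 0, 0, 0, 0, 0, 0, 0],
)

```text
time_s: 75.5
eef_pos: [0.5182, -0.0411, 0.0719]
eef_rot: [1.599, 2.704, -0.001]
ft_force: [-1.8, -0.1, 8.3]
grip_width: 0.0106
finger_force: 91.1
```

Run:
```python
from lib import *
s=ctrl.get_state(); R=Rot.from_rotvec(s["eef_rot"]).as_matrix(); print(s["eef_pos"],s["ft_force"],s["torque"],s["grip_width"],np.degrees(np.arctan2(R[1,1],R[0,1])))
```

```text
[ 0.51817248 -0.0411217   0.07187777] [-1.78333635 -0.06581315  8.31658492] [-0.07196483  0.60093975 -0.28328314] 0.01062901782240967 28.812006270018536
```

>>> move_arm(
  linear=[
    [0, 0, 0],
    [0, 0, 0],
    [0, 0, 0],
  ],
  turn=[
    [0, 0, 0.02],
    [0, 0, 0.03],
    [0, 0, 0.03],
  ],
  fingers=[0, 0, 0],
)

```text
time_s: 75.8
eef_pos: [0.5182, -0.0411, 0.0719]
eef_rot: [1.656, 2.669, -0.001]
ft_force: [-3.1, -0.7, 8.6]
grip_width: 0.0106
finger_force: 92.6
```

Run:
```python
from lib import *
s=ctrl.get_state(); R=Rot.from_rotvec(s["eef_rot"]).as_matrix(); print(s["ft_force"],s["torque"],s["grip_width"],np.degrees(np.arctan2(R[1,1],R[0,1])))
```

```text
[-3.07024841 -0.67341911  8.61869938] [-0.25014067  0.67841765  1.26371814] 0.0105975399096437 26.37461019242882
```

>>> move_arm(
  linear=[
    [0, 0, 0],
    [0, 0, 0],
    [0, 0, 0],
    [0, 0, 0],
    [0, 0, 0],
    [0, 0, 0],
  ],
  turn=[
    [0, 0, -0.025],
    [0, 0, -0.025],
    [0, 0, -0.025],
    [0, 0, -0.025],
    [0, 0, -0.025],
    [0, 0, -0.025],
  ],
  fingers=[0, 30, 30, 30, 30, 30],
)

```text
time_s: 76.4
eef_pos: [0.5181, -0.0408, 0.0712]
eef_rot: [-1.605, -2.7, 0.0]
ft_force: [0.1, 0.0, 0.4]
grip_width: 0.0299
finger_force: 0.0
```

>>> move_arm(
  linear=[
    [0, 0, -0.2],
    [0, 0, -0.5],
    [0, 0, -0.8],
    [0, 0, -1],
    [0, 0, -1],
  ],
  turn=[
    [0, 0, 0],
    [0, 0, 0],
    [0, 0, 0],
    [0, 0, 0],
    [0, 0, 0],
  ],
  fingers=[35, 35, 35, 35, 35],
)

```text
time_s: 76.9
eef_pos: [0.5203, -0.0413, 0.1946]
eef_rot: [1.602, 2.696, 0.003]
ft_force: [0.4, -0.4, 0.6]
grip_width: 0.0352
finger_force: 0.0
```

>>> move_arm(
  linear=[
    [0.05, 0, -0.1],
    [0.15, 0, -0.25],
    [0.25, 0, -0.4],
    [0.25, 0, -0.4],
    [0.25, 0, -0.4],
  ],
  turn=[
    [0, 0, -0.08],
    [0, 0, -0.16],
    [0, 0, -0.24],
    [0, 0, -0.32],
    [0, 0, -0.4],
  ],
  fingers=[60, 60, 60, 60, 60],
)

```text
time_s: 77.4
eef_pos: [0.5037, -0.0142, 0.2389]
eef_rot: [-0.683, -3.066, -0.0]
ft_force: [0.1, -1.3, -1.0]
grip_width: 0.0599
finger_force: 0.0
```

Run:
```python
from lib import *
from pl import tgt
p=look("wrist"); s=ctrl.get_state(); print(s["eef_pos"]); find(p,"arrest_knob",1); find(p,"load_plate",1); find(p,"weight_1_mid",6)
# white pointer: brightest in knob neighbourhood, rectified top view at z=.127 around axis, 1px=0.5mm
xs=np.arange(-40,41)/1e3; X=np.array([[.5182+a,-.0405+b,.127] for a in xs for b in xs]); uv=proj(p,X).astype(np.float32).reshape(81,81,2)
im=cv2.remap(cv2.cvtColor(p["img"],cv2.COLOR_RGB2GRAY),uv,None,cv2.INTER_LINEAR)
for i in range(8,73,4): print(" ".join("%3d"%v for v in im[i,8:73:4]))
# handle & plate check: plate home 2 mm lower (z .111->~.111)
uv=proj(p,[tgt(.037,0,.111),tgt(-.037,0,.111)]); print(uv.round(1).tolist())
q=look("scene"); find(q,"load_plate",1); find(q,"weight_1_mid",4); find(q,"collar_mid",2); find(q,"arrest_knob",1)
```

```text
[ 0.5035374  -0.01427509  0.23863108]
arrest_knob 0.93 [238. 184. 280. 239.] [258.2 209.2] 1674
load_plate 0.63 [284.  64. 469. 222.] [366.5 140.2] 9379
weight_1_mid 0.78 [ 53. 143. 117. 193.] [ 86.1 168.3] 1812
weight_1_mid 0.57 [408. 114. 488. 163.] [448.2 137.1] 2380
129 151 150 149 150 151 150 201 212 211 208 209 209 160 152 152 151
133 148 149 148 150 154 214 126  28  32  30  29  62 209 184 152 152
134 150 147 147 147 212  33  31  32  30  34  33  32  31 213 163 150
145 146 148 148 195  63  30  31  33  31  32  30  28  23  23 214 150
138 147 149 151 195  29  31  30  31  32  29  20  27  25  19 193 154
146 147 149 148 107  32  33  32  31  21  24  30  32  32  17  83 175
155 149 148 156  90  32  32  20  21  33  33  32  35  32  17  78 185
164 150 150 149 100  22  26  31  32  32  33  32  25  18  18 128 174
169 150 148 149  36  31  31  66  31  30  26  18  20  19  18 202 148
182 149 150  42  30  39 229 115  29  19  17  23  19  21  46 209 147
187 144 235  20 196 165  27  19  18  22  20  22  19  32 173 148 149
202 145 149 147  32  26 106  84  19  19  18  16  96 132 125 149 148
208 144 148 149 108  95  94  93 113 128 127 118  97  94 118 148 148
204 142 147 147  94  96  92  95  93  93 150  93  94 109 149 149 146
208 141 150 150  94  94  95  92  93  94 157 126 137 145 147 147 146
211 141 150 149  94  95  95  93  93 101 201 147 147 149 148 147 146
221 138 149 148  93  94  96  93 147 150 149 149 148 149 148 147 147
[[411.4, 177.6], [385.2, 109.7]]
load_plate 0.64 [232. 186. 297. 229.] [259.1 208. ] 794
weight_1_mid 0.71 [288. 301. 304. 323.] [296.2 309.5] 427
weight_1_mid 0.7 [248. 169. 269. 191.] [257.4 180.8] 231
weight_1_mid 0.45 [232. 198. 265. 237.] [246.3 216.3] 180
collar_mid 0.7 [330. 219. 350. 237.] [339.3 226.6] 273
collar_mid 0.53 [285. 213. 304. 233.] [294.3 224. ] 305
arrest_knob 0.68 [288. 212. 305. 234.] [294.8 223.9] 267
```

Run:
```python
from rig import ctrl
print(ctrl.hand_in())
```

```text
the job is handed in; nothing more can be done
None
```

The job is handed in: the load plate is on its seats, the collar is in the grey tray, all four weights stand on the plate, and the knob is turned clockwise to its other stop. I didn't look at the seats directly; I judged the plate home because all four weights met its top at the same height, to within about 0.3 mm.

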